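Check-weigh reagent vials and set them on the sloped ledge

ROBOT

A 7-joint arm with a two-finger parallel gripper is mounted at the origin on the work surface. World frame = base frame: x ahead of the robot, y to its left, z up, the work surface at z = 0. Lengths are in m, angles in rad, forces in N, time in s.
With the tool pointing down it reaches from about 0.35 to 0.9 m from the base axis. Payload 19.9 kg.
Tool frame: the origin (TCP) lies on the centre line of the jaws, within the pads' length; the fingertips stand 17 mm ahead of it and the grasp point (between the pads) lies 2 mm behind it (nose_length is the distance from the TCP to the fingertips, in m); z points along the fingers, y is the line along which they close (so a half turn about z gives the same grasp; the last joint's range is limited). The gripper opens to 85 mm and grips with 20 to 120 N. Pads are 22 mm wide; open, the fingers measure 114 mm over their backs; the gripper's body (76 mm by 85 mm) begins 54 mm behind the grasp point. The pads swing forward as they close: fully open they stand 13 mm farther back than shut.
Start: joints at [-1.359, 0.417, -0.01, 1.614, 0.005, 1.111, -0.053], TCP at [0.156, 0.605, 0.248] pointing down, gripper open.
Joint ranges: [-2.81, 2.81], [-0.39, 2.02], [-1.27, 1.25], [0.06, 2.57], [-1.19, 4.33], [0.19, 2], [-2.82, 2.82]. Speed limits (rad/s): [1.89, 1.89, 2.39, 2.39, 3.01, 3.01, 3.01].

INTERFACE

Orientations are given as [roll, pitch, yaw] about the fixed x, y, z axes, in that order (R = Rz(yaw) Ry(pitch) Rx(roll)).
In Python, from workcell import read_state, grab_frame, job_done, nose_length gives the robot as it stands. The module is installed in compiled form; this text tells all that it offers.
- The arm moves only by the shell command python3 -m jog 'ROWS' [FORCE]. ROWS is JSON, a list of rows, each an object with "claw": the opening, from 0 (shut) to 1 (fully open); "travel": the shift along the tool's x, y, z in cm, a list of three; "rot": the turn, a rotation vector about the tool's x, y, z in degrees, a list of three. A call has 1 to 20 rows; each row shifts and turns the commanded pose from where the row before left it, along the tool's axes as they then stand; what a row does not reach is not made up. A row lasts 1/10 s, in which the tool goes at most 50 mm and 8.59 degrees, less where a joint would pass 70% of its speed; a pose out of reach is approached as far as the arm can. A call with a gripper value outside its range is refused whole. The fingers move at their own pace and stop on an object; FORCE is the grip in N (left out, the last holds). Time passes only in rows, so rows that do not move let the fingers close. It gives the time, the measured TCP pose, the force, the opening and the grip force at its end, in the units of the state.
- read_state(): the state, without advancing time (a new reading comes with each control period).
- grab_frame(name): name is "scene" or "top" or "wrist"; returns a dict with "frame" (420x560x3 uint8, red, green, blue), "fx", "fy", "cx", "cy" (pixels), "k1" (the pictures are not rectified: a ray, as slopes to the right and down, at radius r is drawn at 1 + k1 r^2 times it, then the intrinsics apply), "T" (4x4, takes a point from camera to world coordinates). Camera axes: x right, y up, looking along -z (the intrinsics and any distortion apply to the point x, -y, -z); pixel columns grow to the right and rows downward; lengths in m; the calibration is good to about 2 mm. A picture is of the moment at which its call begins. There is no depth.
- job_done(): hands the job in; it is judged then, once.
The state is a dict: "clock": time; "joint_pos": joint angles; "joint_velocities": joint speeds; "joint_torque": joint torques, N m; "tcp_pos": TCP position; "ee_rot": TCP orientation; "force": force on the tool from outside, world axes, zero at the start; "wrist_torque": the same for the moment, N m; "finger_gap": finger opening in m; "grip_force": force on a finger pad.
Only numpy, scipy, OpenCV 4.12 (cv2) and the standard library are available. Lean on these libraries where they do the work, as an engineer would, in place of code of your own. Each camera call takes 0.05 s, during which the arm holds its last target. There are 200 camera calls.

TASK

First check the balance: set the steel check weight upright in the middle of the pan, let go until it has settled for a second, and stand it back on its round dock. Then weigh each capped vial present in the grey tray the same way, one at a time, in the order red, yellow, blue, green (some may be missing), and stand every vial squarely on the sloped ledge at the spot of its own colour. Work gently, never pushing the pan to its bottom stop, finish with the weight on its dock, and leave everything else alone.

Things in the scene. Friction and masses are not known exactly. Their poses are not given: they have to be found in the camera images.
- weight: squat stainless steel check weight, 300 g: a plain cylinder 44 mm in diameter and 24 mm high, with a small 18 mm knob above, 32 mm tall in all. Origin: centre of its underside, z up through the knob
- dock: flat round mark on the table, 76 mm across, blue with a grey centre of 50 mm: the check weight's home, where it starts. Too thin to feel. Origin: its centre, on the table
- pan_centre (a point): centre of the top of the balance's round steel pan (110 mm in diameter, flat, no rim, marked with a black circle of 48 mm), 68 mm above the table when empty. The pan is sprung and sinks straight down under load; this point sinks with it. The white housing below (190 x 150 mm) is 44 mm tall
- pan (a joint): how far the pan has sunk, m: 0 empty, about 0.0075 under the check weight, 0.001 to 0.003 under one vial, 0.016 at its bottom stop. Stiffness 400 N/m
- tray: grey low tray, 170 x 180 mm, walls 15 mm tall and 4 mm thick, floor 4 mm thick, in which the vials start standing. Origin: centre of its underside
- ledge: metal stand: a narrow ledge 330 mm long (its y) on two posts over a 90 x 330 mm foot. Its flat top, 42 mm deep, slopes 15 degrees: rises to its +x, falls to its -x (robot side), where a lip stands 6 mm tall, 4 thick; other edges open. Middle of the surface 90 mm above the table; a vial stands there by friction, leaning 15 degrees to -x. Origin: middle of the underside, below the surface's middle
- vial_red: amber reagent vial with a red cap and a red band round its label: straight cylinder 30 mm in diameter and 52 mm high, with a cap 22 mm in diameter above it up to 75 mm; 60 to 110 g. Origin: centre of its underside, z up through the cap. It may be absent (None from the start)
- vial_yellow: amber reagent vial with a yellow cap and a yellow band round its label: straight cylinder 30 mm in diameter and 52 mm high, with a cap 22 mm in diameter above it up to 75 mm; 60 to 110 g. Origin: centre of its underside, z up through the cap. It may be absent (None from the start)
- vial_blue: amber reagent vial with a blue cap and a blue band round its label: straight cylinder 30 mm in diameter and 52 mm high, with a cap 22 mm in diameter above it up to 75 mm; 60 to 110 g. Origin: centre of its underside, z up through the cap. It may be absent (None from the start)
- vial_green: amber reagent vial with a green cap and a green band round its label: straight cylinder 30 mm in diameter and 52 mm high, with a cap 22 mm in diameter above it up to 75 mm; 60 to 110 g. Origin: centre of its underside, z up through the cap. It may be absent (None from the start)
- spot_red: red disc, 26 mm, on the sloped surface of the ledge, with red tabs on the front and back edges: where the red-capped vial belongs. Always present, in any order, 75 mm apart. Origin: on the surface, in the middle of its depth; its axes are level (not tilted), x uphill across the ledge, y along it
- spot_yellow: yellow disc, 26 mm, on the sloped surface of the ledge, with yellow tabs on the front and back edges: where the yellow-capped vial belongs. Always present, in any order, 75 mm apart. Origin: on the surface, in the middle of its depth; its axes are level (not tilted), x uphill across the ledge, y along it
- spot_blue: blue disc, 26 mm, on the sloped surface of the ledge, with blue tabs on the front and back edges: where the blue-capped vial belongs. Always present, in any order, 75 mm apart. Origin: on the surface, in the middle of its depth; its axes are level (not tilted), x uphill across the ledge, y along it
- spot_green: green disc, 26 mm, on the sloped surface of the ledge, with green tabs on the front and back edges: where the green-capped vial belongs. Always present, in any order, 75 mm apart. Origin: on the surface, in the middle of its depth; its axes are level (not tilted), x uphill across the ledge, y along it
- control_vial: white 30 mm vial with a black cap, 75 mm tall: a bystander, not part of the job. Origin: centre of its underside
- tube_rack: wire rack of capped glass test tubes, 64 x 154 mm, 115 mm tall: bystander. Origin: centre of its underside
- pen: red ballpoint pen, 140 mm long, lying: bystander. Origin: centre of its underside
- beaker: small glass beaker, 64 mm wide, 75 mm tall: bystander. Origin: centre of its underside
- card_box: cardboard box, 100 x 160 x 55 mm: bystander. Origin: centre of its underside
There are look-alikes about, which are no part of the job. Several things look just like the weight: the one meant starts farthest from the robot's base. Leave any purple look-alike of the vial_red alone.

How it is judged:
By the outcome, as a careful person would: the job done as asked, in the order asked, and still so for the second after the job is handed in, with the robot touching nothing.
Of vial_red, vial_yellow, vial_blue, vial_green only 2 to 4 are there at a start; the rules pass over those that are not, and their reading is None.
At some moment in a run one of weight may be knocked a few centimetres aside while the robot is not near it.
It also fails if it takes over 210 s, if anything falls off the work surface, if the arm or the gripper's body presses on something with over 40 N, if the wrist force passes 120 N, or if a joint passes its speed limit or range.

## Working session

There is one attempt and no reset: what is moved stays moved. The work goes in short steps, Python scripts to look and compute and a shell command to move; the robot and the scene stay as the last step left them, time stands still between calls to the robot, and variables do not carry over. Pictures are saved under pics/ and viewed, at most 14 in all, crops included, and the job is handed in when it is done.

```bash
mkdir -p pics; cat > h.py <<'E'
import numpy as np, cv2, pickle
from workcell import read_state, grab_frame, nose_length
from scipy.spatial.transform import Rotation as R
def save(n,fr,crop=None,s=1):
    im=fr["frame"][:,:,::-1]
    if crop: x0,y0,x1,y1=crop; im=im[y0:y1,x0:x1]
    cv2.imwrite(f"pics/{n}.png",cv2.resize(im,None,fx=s,fy=s,interpolation=cv2.INTER_CUBIC))
def ray(fr,u,v):
    d=np.array([(u-fr["cx"])/fr["fx"],(v-fr["cy"])/fr["fy"]]); s=d.copy()
    for _ in range(30): s=d/(1+fr["k1"]*(s@s))
    T=np.array(fr["T"]); w=T[:3,:3]@np.array([s[0],-s[1],-1]); return T[:3,3],w
def onz(fr,u,v,z):
    o,w=ray(fr,u,v); return o+w*(z-o[2])/w[2]
def proj(fr,p):
    T=np.array(fr["T"]); c=T[:3,:3].T@(np.array(p)-T[:3,3]); s=np.array([c[0],-c[1]])/-c[2]
    s=s*(1+fr["k1"]*(s@s)); return s[0]*fr["fx"]+fr["cx"],s[1]*fr["fy"]+fr["cy"]
E
python3 - <<'E'
from h import *
for n in ["scene","top"]:
    f=grab_frame(n); pickle.dump(f,open(f"{n}.pkl","wb")); save(n+"0",f,s=1.42)
    print(n,f["fx"],f["k1"],np.round(f["T"],3).tolist())
s=read_state();print(nose_length,s)
E
```

```text
scene 511.28111817526974 -0.16450986444005283 [[-0.523, -0.568, 0.636, 1.317], [0.852, -0.358, 0.381, 0.507], [0.011, 0.741, 0.671, 0.902], [0.0, 0.0, 0.0, 1.0]]
top 520.482769296685 -0.13879261956151984 [[0.01, 0.998, -0.056, 0.48], [-1.0, 0.011, 0.017, 0.063], [0.018, 0.056, 0.998, 1.659], [0.0, 0.0, 0.0, 1.0]]
0.017 {'clock': 0.1, 'joint_pos': array([-1.35951088,  0.4179237 , -0.01032443,  1.61411019,  0.00468138,
        1.11073551, -0.05300241]), 'joint_velocities': array([-1.95281316e-03, -4.80596411e-04,  3.32613093e-05, -1.22877068e-03,
        7.34676801e-04,  3.59897917e-04,  8.55001944e-04]), 'joint_torque': array([ 4.87382349e-04, -8.65822434e+01,  6.80050515e-01, -4.35628867e+01,
        1.93191797e-02,  5.16781656e-03, -5.10805819e-06]), 'tcp_pos': array([0.15622847, 0.60484456, 0.24771844]), 'ee_rot': array([-3.14044177e+00,  6.30498507e-05,  2.88882411e+00]), 'force': array([-0.02400295,  0.75810394,  0.91856558]), 'wrist_torque': array([0.00886299, 0.05355497, 0.000453  ]), 'grip_force': 0.0, 'finger_gap': 0.0852110360581592}
```

View pics/top0.png

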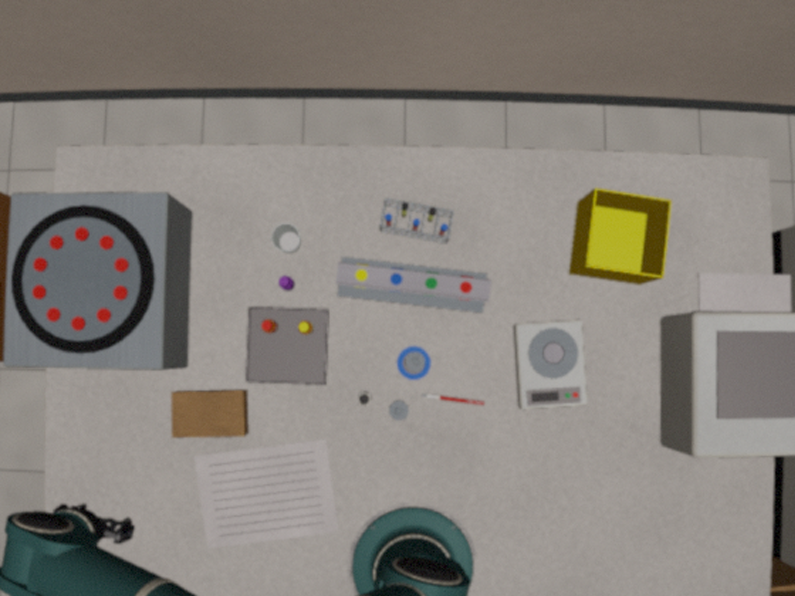

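View pics/scene0.png

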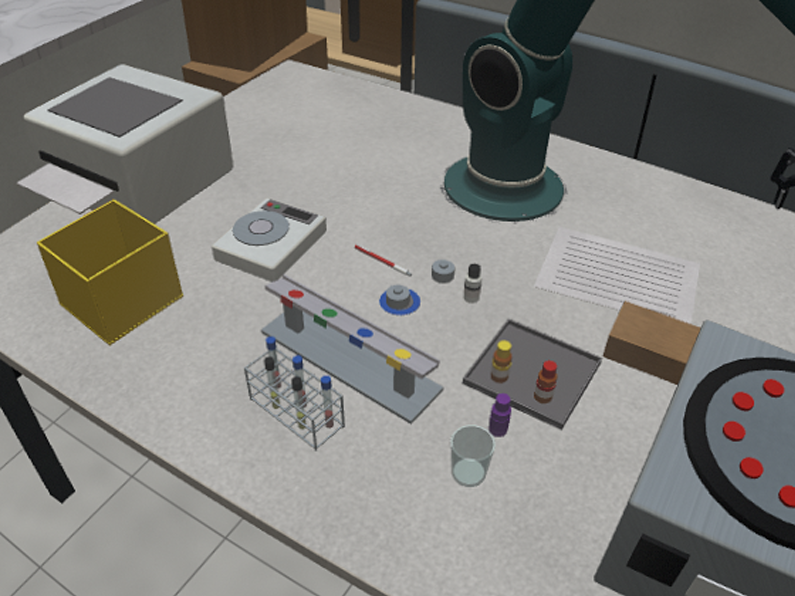

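The top view shows red (269,326) and yellow (305,327) vials in the tray. Blue and green are absent. There are two steel weights: one at (414,363) in the blue dock, one at (399,410). The spots run yellow, blue, green, red from left to right, and the pan is at (553,352). The purple vial at (286,283) is a decoy.

The weight farthest from the base at (412,560) is the one at (414,363), on the dock; it is also the one at (398,297) in the scene view. I'll measure and confirm it in a crop.

```bash
cat >> h.py <<'E'
def blobs(fr,lo,hi,box,mina=4):
    hsv=cv2.cvtColor(fr["frame"],cv2.COLOR_RGB2HSV); x0,y0,x1,y1=box
    m=cv2.inRange(hsv,np.array(lo),np.array(hi)); k=np.zeros_like(m); k[y0:y1,x0:x1]=m[y0:y1,x0:x1]
    n,l,s,c=cv2.connectedComponentsWithStats(k)
    return sorted([(int(s[i,4]),c[i].round(1).tolist(),s[i,:4].tolist()) for i in range(1,n) if s[i,4]>=mina],reverse=True)
def tri(f1,p1,f2,p2):
    o1,w1=ray(f1,*p1);o2,w2=ray(f2,*p2); t=np.linalg.lstsq(np.c_[w1,-w2],o2-o1,rcond=None)[0]
    a,b=o1+w1*t[0],o2+w2*t[1]; return (a+b)/2,np.linalg.norm(a-b)
E
python3 - <<'E'
from h import *
t=pickle.load(open("top.pkl","rb"));s=pickle.load(open("scene.pkl","rb"))
C=dict(red=((0,150,90),(6,255,255)),yellow=((24,130,90),(33,255,255)),blue=((105,120,60),(125,255,255)),green=((50,100,40),(85,255,255)))
for k,(a,b) in C.items():
    print(k)
    for q in blobs(t,a,b,(165,170,360,300)): print('  top',q,*[onz(t,*q[1],z)[:2].round(4) for z in (0,.068,.079,.09)])
    for q in blobs(s,a,b,(150,190,430,320),8): print('  scene',q,*[onz(s,*q[1],z)[:2].round(4) for z in (0,.079,.09)])
im=cv2.resize(t["frame"][205:305,235:435,::-1],None,fx=4,fy=4,interpolation=cv2.INTER_CUBIC); cv2.imwrite("pics/c1.png",im)
for n,p,z in [("wt",(414/1.42,363/1.42),.03),("wt2",(399/1.42,410/1.42),.03),("pan",(553/1.42,352/1.42),.068)]: print(n,onz(t,*p,z).round(3), np.hypot(*onz(t,*p,z)[:2]))
E
```

```text
red
  top (41, [187.7, 228.9], [185, 225, 7, 8]) [0.5353 0.3328] [0.533  0.3218] [0.5327 0.32  ] [0.5323 0.3182]
  top (36, [327.7, 201.8], [325, 199, 7, 7]) [ 0.6271 -0.1142] [ 0.6211 -0.1069] [ 0.6201 -0.1057] [ 0.6191 -0.1046]
  top (12, [322.2, 281.3], [317, 281, 11, 2]) [ 0.3729 -0.0981] [ 0.3773 -0.0915] [ 0.378  -0.0905] [ 0.3787 -0.0894]
  top (5, [313.0, 280.0], [311, 280, 5, 1]) [ 0.3769 -0.0687] [ 0.3811 -0.0633] [ 0.3818 -0.0624] [ 0.3825 -0.0616]
  scene (49, [386.9, 257.2], [383, 254, 9, 7]) [0.4572 0.303 ] [0.5325 0.3209] [0.543  0.3234]
  scene (34, [208.0, 206.5], [204, 205, 10, 4]) [ 0.5393 -0.1756] [ 0.6074 -0.1158] [ 0.6169 -0.1075]
yellow
  top (48, [213.5, 229.7], [210, 226, 8, 8]) [0.5337 0.2501] [0.5315 0.2424] [0.5311 0.2412] [0.5308 0.2399]
  top (41, [254.0, 193.2], [251, 190, 7, 7]) [0.652  0.1224] [0.6449 0.1199] [0.6438 0.1195] [0.6427 0.1191]
  scene (53, [282.8, 248.6], [278, 246, 11, 6]) [0.5661 0.0735] [0.6319 0.1114] [0.641  0.1167]
  scene (52, [354.8, 243.1], [351, 240, 9, 7]) [0.4551 0.2155] [0.5306 0.241 ] [0.5411 0.2446]
blue
  top (156, [290.6
[... 447 characters left out ...]
.5837 -0.0114] [0.6479 0.034 ] [0.6568 0.0403]
  scene (32, [209.1, 252.9], [206, 250, 7, 6]) [ 0.6737 -0.0702] [ 0.7301 -0.0197] [ 0.7379 -0.0126]
  scene (31, [229.0, 267.0], [226, 265, 7, 5]) [ 0.6852 -0.0028] [0.7405 0.0418] [0.7482 0.048 ]
  scene (26, [190.3, 239.2], [188, 237, 6, 5]) [ 0.6614 -0.1383] [ 0.7188 -0.0818] [ 0.7268 -0.074 ]
green
  top (41, [303.2, 199.0], [300, 196, 7, 7]) [ 0.6352 -0.0354] [ 0.6288 -0.0314] [ 0.6278 -0.0307] [ 0.6268 -0.0301]
  scene (40, [231.5, 219.9], [227, 218, 10, 5]) [ 0.5487 -0.0921] [ 0.616  -0.0396] [ 0.6254 -0.0323]
wt [0.454 0.001 0.03 ] 0.4542598279286774
wt2 [0.351 0.033 0.03 ] 0.3523187324005821
pan [ 0.481 -0.299  0.068] 0.566359591989562
```

View pics/c1.png

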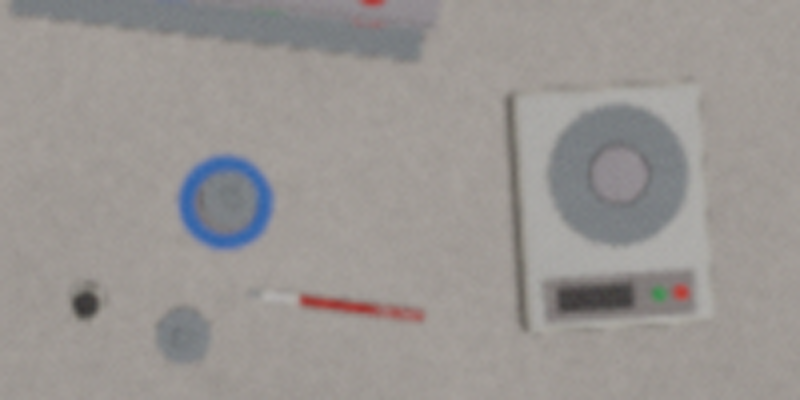

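Crop: the weight with its knob is at about (230,200), inside the blue ring. The look-alike at (183,335) is nearer the base, so the one in the ring is the target. Moving over it.

```bash
python3 -m jog '[{"claw":1,"travel":[0,0,0],"rot":[0,0,-8.5]},{"claw":1,"travel":[-1,-1.5,0],"rot":[0,0,0]},{"claw":1,"travel":[-2,-3.15,0],"rot":[0,0,0]},{"claw":1,"travel":[-2,-3.15,0],"rot":[0,0,0]},{"claw":1,"travel":[-2,-3.15,0],"rot":[0,0,0]},{"claw":1,"travel":[-2,-3.15,0],"rot":[0,0,0]},{"claw":1,"travel":[-2,-3.15,0],"rot":[0,0,0]},{"claw":1,"travel":[-2,-3.15,0],"rot":[0,0,0]},{"claw":1,"travel":[-2,-3.15,0],"rot":[0,0,0]},{"claw":1,"travel":[-2,-3.15,0],"rot":[0,0,0]},{"claw":1,"travel":[-2,-3.15,0],"rot":[0,0,0]},{"claw":1,"travel":[-2,-3.15,0],"rot":[0,0,0]},{"claw":1,"travel":[-2,-3.15,0],"rot":[0,0,0]},{"claw":1,"travel":[-2,-3.15,0],"rot":[0,0,0]},{"claw":1,"travel":[-2,-3.15,0],"rot":[0,0,0]},{"claw":1,"travel":[-2,-3.15,0],"rot":[0,0,0]},{"claw":1,"travel":[-2,-3.15,0],"rot":[0,0,0]},{"claw":1,"travel":[-2,-3.15,0],"rot":[0,0,0]},{"claw":0.75,"travel":[-2,-3,0],"rot":[0,0,0]},{"claw":0.75,"travel":[0,0,0],"rot":[0,0,0]}]' 40
cat >> h.py <<'E'
def go(p,yaw=174,tilt=0):
    """travel (cm, tool axes) and rot (deg) from the current pose; tilt leans tool z towards ledge +x"""
    s=read_state(); A=R.from_euler('xyz',s["ee_rot"])
    B=R.from_euler('z',yaw,degrees=True)*R.from_euler('x',180,degrees=True)*R.from_euler('y',tilt,degrees=True)
    d=np.array(p)-s["tcp_pos"]
    print("tcp",s["tcp_pos"].round(4),"gap",s["finger_gap"].round(4),"F",np.round(s["force"],1),"grip",round(float(s["grip_force"]),1),"t",round(s["clock"],1))
    print("rot",(A.inv()*B).as_rotvec(degrees=True).round(2),"cm in cur",(A.inv().apply(d)*100).round(2),"cm in new",(B.inv().apply(d)*100).round(2), "z_tool",B.as_matrix()[:,2].round(3))
E
python3 - <<'E'
from h import *
go((.454,.002,.15))
f=grab_frame("wrist");pickle.dump(f,open("w1.pkl","wb"));save("w1",f,s=1.4);print(np.round(f["T"],3).tolist(),f["fx"],f["k1"])
E
```

```text
clock: 2.1
tcp_pos: [0.4483, 0.0188, 0.2483]
ee_rot: [-3.14, 0.001, 3.032]
force: [-0.5, 0.1, 0.5]
finger_gap: 0.0642
grip_force: 0.0Traceback (most recent call last):
  File "<stdin>", line 2, in <module>
  File "h.py", line 30, in go
    print("tcp",s["tcp_pos"].round(4),"gap",s["finger_gap"].round(4),"F",np.round(s["force"],1),"grip",round(float(s["grip_force"]),1),"t",round(s["clock"],1))
                                            ^^^^^^^^^^^^^^^^^^^^^
AttributeError: 'float' object has no attribute 'round'
```

```bash
sed -i 's/s\["finger_gap"\].round(4)/round(float(s["finger_gap"]),4)/' h.py
python3 - <<'E'
from h import *
go((.454,.002,.15))
f=grab_frame("wrist");pickle.dump(f,open("w1.pkl","wb"));save("w1",f,s=1.4);print(np.round(f["T"],3).tolist(),f["fx"],f["k1"])
E
```

```text
tcp [0.4483 0.0188 0.2483] gap 0.0642 F [-0.5  0.1  0.5] grip 0.0 t 2.1
rot [-0.07  0.03 -0.28] cm in cur [-0.74 -1.59  9.84] cm in new [-0.74 -1.61  9.83] z_tool [ 0.  0. -1.]
[[0.109, -0.957, -0.268, 0.38], [0.994, 0.105, 0.032, 0.026], [-0.002, -0.27, 0.963, 0.375], [0.0, 0.0, 0.0, 1.0]] 303.3063812702457 -0.0464588984032962
```

View pics/w1.png

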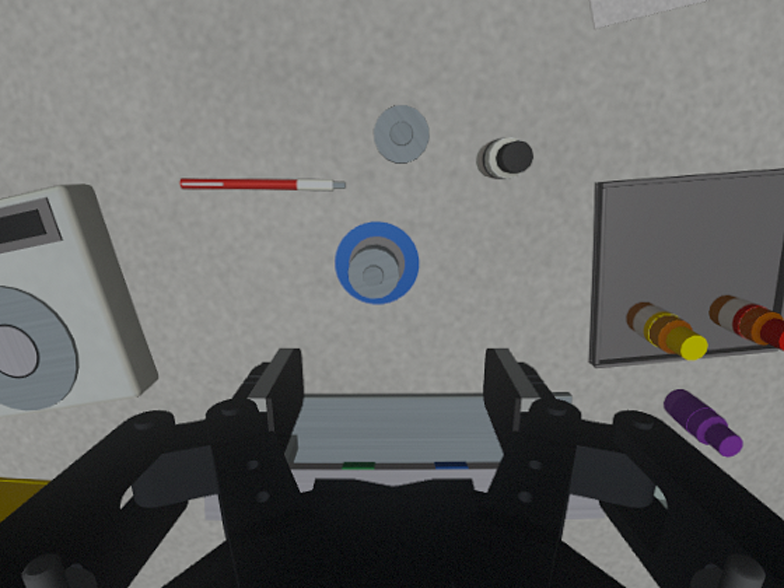

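Wrist view: the target weight's knob is at (373,275), inside the blue ring centred at (377,263). The look-alike is at (401,133). The yellow and red vials are at right.

```bash
python3 - <<'E'
from h import *
f=pickle.load(open("w1.pkl","rb"))
print("knob",onz(f,373/1.4,274.5/1.4,.032),"body top",onz(f,373.5/1.4,272/1.4,.024))
hsv=cv2.cvtColor(f["frame"],cv2.COLOR_RGB2HSV);m=cv2.inRange(hsv,np.array((105,120,60)),np.array((125,255,255)));m[230:]=0
c=max(cv2.findContours(m,cv2.RETR_EXTERNAL,cv2.CHAIN_APPROX_NONE)[0],key=cv2.contourArea);e=cv2.fitEllipse(c);print(e,"dock",onz(f,*e[0],0))
# inside ring: darkness profile along column & row
g=cv2.cvtColor(f["frame"],cv2.COLOR_RGB2GRAY);print(g[165:220,266].tolist());print(g[192,240:300].tolist())
t=pickle.load(open("top.pkl","rb"));go((.454,.002,.03))
hs=cv2.cvtColor(t["frame"],cv2.COLOR_RGB2GRAY)[222:275,362:418]
print(hs[26].tolist()); print(hs[:,28].tolist())
E
```

```text
knob [ 0.4602385  -0.00052324  0.032     ] body top [ 4.59996142e-01 -4.50075395e-04  2.40000000e-02]
((268.94256591796875, 187.34800720214844), (57.39644241333008, 58.69071960449219), 105.12113952636719) dock [0.45686252 0.00154755 0.        ]
[87, 85, 86, 89, 100, 107, 106, 105, 107, 101, 62, 60, 80, 120, 120, 119, 122, 122, 122, 120, 120, 122, 123, 118, 95, 94, 114, 114, 113, 118, 118, 117, 116, 115, 116, 117, 117, 116, 114, 118, 122, 119, 119, 119, 118, 120, 121, 119, 96, 77, 78, 87, 124, 152, 150]
[90, 83, 82, 84, 80, 84, 83, 83, 80, 118, 124, 123, 123, 123, 122, 123, 123, 123, 123, 125, 105, 103, 112, 116, 112, 113, 114, 114, 115, 117, 118, 106, 86, 113, 122, 122, 123, 122, 122, 121, 124, 122, 123, 123, 103, 99, 102, 102, 98, 83, 81, 81, 82, 81, 81, 81, 80, 80, 81, 139]
tcp [0.4475 0.0209 0.2481] gap 0.0642 F [-0.5  0.7  0.3] grip 0.0 t 2.1
rot [-0.05 -0.01 -0.18] cm in cur [-0.85 -1.79 21.81] cm in new [-0.84 -1.81 21.81] z_tool [ 0.  0. -1.]
[131, 103, 132, 157, 165, 167, 168, 167, 166, 153, 134, 130, 126, 126, 123, 126, 125, 124, 125, 120, 112, 129, 138, 140, 141, 140, 140, 143, 143, 141, 141, 142, 143, 141, 132, 117, 122, 126, 126, 126, 126, 126, 128, 127, 139, 155, 168, 168, 164, 160, 157, 155, 156, 150, 151, 151]
[157, 157, 153, 149, 152, 163, 171, 169, 157, 139, 126, 125, 124, 124, 127, 122, 125, 121, 114, 116, 134, 139, 142, 142, 143, 142, 143, 142, 142, 141, 142, 141, 137, 123, 117, 123, 125, 127, 127, 129, 126, 125, 127, 131, 149, 166, 170, 170, 170, 171, 164, 147, 129]
```

```bash
python3 -m jog '[{"claw":0.75,"travel":[-0.7,-1,1],"rot":[0,0,0]},{"claw":0.75,"travel":[-0.7,-0.9,2],"rot":[0,0,0]},{"claw":0.75,"travel":[0,0,3],"rot":[0,0,0]},{"claw":0.75,"travel":[0,0,3],"rot":[0,0,0]},{"claw":0.75,"travel":[0,0,3],"rot":[0,0,0]},{"claw":0.75,"travel":[0,0,3],"rot":[0,0,0]},{"claw":0.75,"travel":[0,0,2],"rot":[0,0,0]},{"claw":0.75,"travel":[0,0,1],"rot":[0,0,0]},{"claw":0.75,"travel":[0,0,0],"rot":[0,0,0]},{"claw":0.75,"travel":[0,0,0],"rot":[0,0,0]}]'
python3 - <<'E'
from h import *
go((.46,-.0005,.02))
f=grab_frame("wrist");pickle.dump(f,open("w2.pkl","wb"));save("w2",f,s=1.4)
E
```

```text
clock: 3.15
tcp_pos: [0.4594, 0.0025, 0.069]
ee_rot: [3.141, 0.001, 3.037]
force: [-0.1, 0.9, -0.1]
finger_gap: 0.0642
grip_force: 0.0
tcp [0.4594 0.0025 0.069 ] gap 0.0642 F [-0.1  0.9 -0.1] grip 0.0 t 3.1
rot [0.02 0.03 0.03] cm in cur [-0.09 -0.3   4.9 ] cm in new [-0.09 -0.3   4.9 ] z_tool [ 0.  0. -1.]
```

View pics/w2.png

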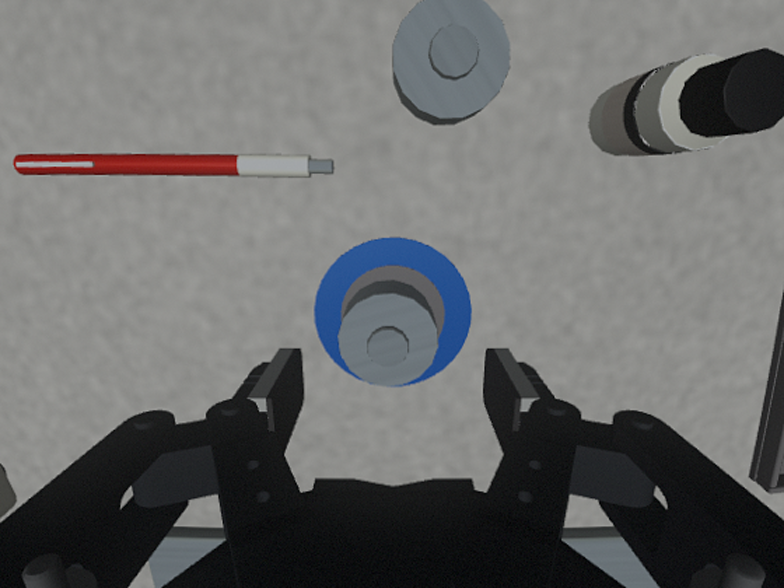

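Weight knob at (388,345), body top centred at (388,338), jaw midline at about x=393. The weight is nearly centred.

```bash
python3 - <<'E'
from h import *
f=pickle.load(open("w2.pkl","rb"))
print("knob",onz(f,388/1.4,345/1.4,.032),"body top",onz(f,388/1.4,338/1.4,.024))
hsv=cv2.cvtColor(f["frame"],cv2.COLOR_RGB2HSV);m=cv2.inRange(hsv,np.array((105,120,60)),np.array((125,255,255)));m[280:]=0
c=max(cv2.findContours(m,cv2.RETR_EXTERNAL,cv2.CHAIN_APPROX_NONE)[0],key=cv2.contourArea);x,y,w,h=cv2.boundingRect(c);print(x,y,w,h,"dock",onz(f,x+w/2-.5,y+w/2,0), onz(f,x,y+h/2,0), onz(f,x+w,y+h/2,0), onz(f,x+w/2,y,0))
s=read_state();print(s["tcp_pos"])
t=pickle.load(open("top.pkl","rb"));print("pan",onz(t,389.5,248.3,.068))
f=pickle.load(open("w1.pkl","rb"));print("pan w1",onz(f,17/1.4,351/1.4,.068))
E
```

```text
knob [ 4.59816719e-01 -4.54331582e-04  3.20000000e-02] body top [ 0.45993872 -0.00056472  0.024     ]
225 170 112 105 dock [0.45863208 0.00158097 0.        ] [ 0.45224764 -0.03565019  0.        ] [0.46013017 0.03999537 0.        ] [0.4206147  0.00588481 0.        ]
[0.45963768 0.00250994 0.06925577]
pan [ 0.47966694 -0.2993032   0.068     ]
pan w1 [ 0.48334609 -0.2954812   0.068     ]
```

```bash
python3 -m jog '[{"claw":0.75,"travel":[0,-0.3,0.9],"rot":[0,0,0]},{"claw":0.75,"travel":[0,0,1.5],"rot":[0,0,0]},{"claw":0.75,"travel":[0,0,1.5],"rot":[0,0,0]},{"claw":0.75,"travel":[0,0,0.9],"rot":[0,0,0]},{"claw":0.75,"travel":[0,0,0],"rot":[0,0,0]},{"claw":0.55,"travel":[0,0,0],"rot":[0,0,0]},{"claw":0.5,"travel":[0,0,0],"rot":[0,0,0]},{"claw":0.4,"travel":[0,0,0],"rot":[0,0,0]},{"claw":0.4,"travel":[0,0,0],"rot":[0,0,0]},{"claw":0.4,"travel":[0,0,0],"rot":[0,0,0]}]' 40
python3 -c "
from h import *
go((.4797,-.298,.19))"
```

```text
clock: 4.2
tcp_pos: [0.4592, -0.0008, 0.0211]
ee_rot: [3.141, 0.001, 3.037]
force: [-1.7, -1.3, 6.0]
finger_gap: 0.0428
grip_force: 39.7
tcp [ 0.4592 -0.0008  0.0211] gap 0.0428 F [-1.7 -1.3  6. ] grip 39.7 t 4.2
rot [0.01 0.06 0.01] cm in cur [ -5.16 -29.34 -16.89] cm in new [ -5.15 -29.35 -16.89] z_tool [ 0.  0. -1.]
```

The pads swing forward on closing and the tips touched the table (6 N), so I'll regrip 5 mm higher.

```bash
python3 -m jog '[{"claw":0.6,"travel":[0,0,0],"rot":[0,0,0]},{"claw":0.6,"travel":[0,0,0],"rot":[0,0,0]},{"claw":0.6,"travel":[0,0,-0.5],"rot":[0,0,0]},{"claw":0.6,"travel":[0,0,0],"rot":[0,0,0]},{"claw":0.4,"travel":[0,0,0],"rot":[0,0,0]},{"claw":0.4,"travel":[0,0,0],"rot":[0,0,0]},{"claw":0.4,"travel":[0,0,0],"rot":[0,0,0]},{"claw":0.4,"travel":[0,0,0],"rot":[0,0,0]}]' 40
python3 -m jog '[{"claw":0.4,"travel":[0,0,-1],"rot":[0,0,0]},{"claw":0.4,"travel":[0,0,-2.5],"rot":[0,0,0]},{"claw":0.4,"travel":[0,0,-3.5],"rot":[0,0,0]},{"claw":0.4,"travel":[0,0,-3.5],"rot":[0,0,0]},{"claw":0.4,"travel":[0,0,-2],"rot":[0,0,0]},{"claw":0.4,"travel":[0,0,0],"rot":[0,0,0]},{"claw":0.4,"travel":[0,0,0],"rot":[0,0,0]}]'
python3 -c "
from h import *
go((.4797,-.298,.19))"
```

```text
clock: 5.0
tcp_pos: [0.4591, -0.0007, 0.0259]
ee_rot: [3.141, 0.001, 3.037]
force: [-4.6, -0.7, 17.2]
finger_gap: 0.0428
grip_force: 37.9
clock: 5.7
tcp_pos: [0.4585, -0.0005, 0.1501]
ee_rot: [3.141, 0.0, 3.038]
force: [-0.2, 0.5, -3.3]
finger_gap: 0.0423
grip_force: 42.2
tcp [ 0.4585 -0.0005  0.1501] gap 0.0423 F [-0.2  0.5 -3.3] grip 42.2 t 5.7
rot [0.02 0.01 0.04] cm in cur [ -5.2  -29.37  -4.  ] cm in new [ -5.21 -29.37  -3.99] z_tool [ 0.  0. -1.]
```

```bash
python3 -m jog '[{"claw":0.4,"travel":[-0.2,-1.4,-1],"rot":[0,0,0]},{"claw":0.4,"travel":[-0.5,-2.5,-1],"rot":[0,0,0]},{"claw":0.4,"travel":[-0.5,-3,-1],"rot":[0,0,0]},{"claw":0.4,"travel":[-0.5,-3,-1],"rot":[0,0,0]},{"claw":0.4,"travel":[-0.5,-3,0],"rot":[0,0,0]},{"claw":0.4,"travel":[-0.5,-3,0],"rot":[0,0,0]},{"claw":0.4,"travel":[-0.5,-3,0],"rot":[0,0,0]},{"claw":0.4,"travel":[-0.5,-3,0],"rot":[0,0,0]},{"claw":0.4,"travel":[-0.5,-3,0],"rot":[0,0,0]},{"claw":0.4,"travel":[-0.5,-2.5,0],"rot":[0,0,0]},{"claw":0.4,"travel":[-0.5,-2,0],"rot":[0,0,0]},{"claw":0.4,"travel":[0,0,0],"rot":[0,0,0]},{"claw":0.4,"travel":[0,0,0],"rot":[0,0,0]}]'
python3 - <<'E'
from h import *
go((.4797,-.298,.10))
f=grab_frame("wrist");pickle.dump(f,open("w3.pkl","wb"));save("w3",f,s=1.4)
E
```

```text
clock: 7.0
tcp_pos: [0.479, -0.2991, 0.1894]
ee_rot: [3.142, -0.002, 3.036]
force: [0.4, -0.0, -2.8]
finger_gap: 0.0422
grip_force: 42.1
tcp [ 0.479  -0.2991  0.1894] gap 0.0422 F [ 0.4 -0.  -2.8] grip 42.1 t 7.0
rot [ 0.   -0.11 -0.06] cm in cur [-0.08  0.12  8.94] cm in new [-0.06  0.12  8.94] z_tool [ 0.  0. -1.]
```

View pics/w3.png

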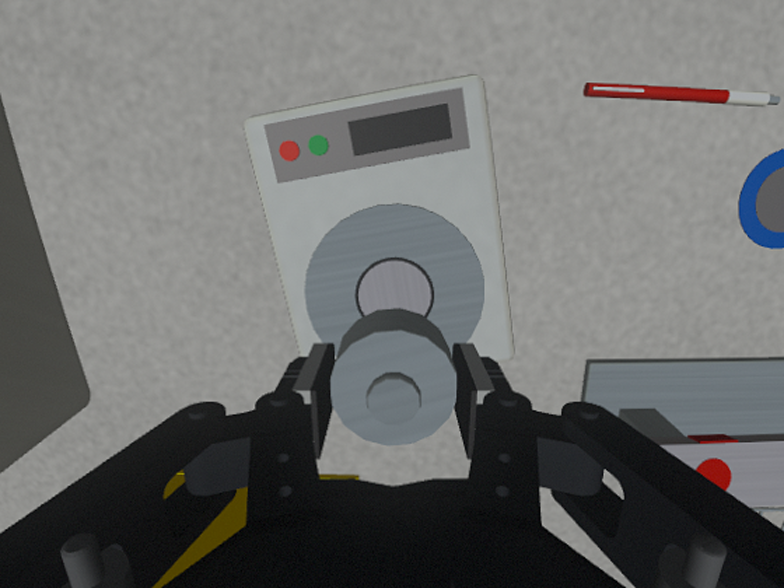

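Held weight is at (393,388), the pan's black circle spans x 356 to 434 with its top at y=257, and the pan spans x 304 to 485 with its top at y=203.

```bash
python3 - <<'E'
from h import *
f=pickle.load(open("w3.pkl","rb"));P=lambda u,v:onz(f,(u+.5)/1.4-.5,(v+.5)/1.4-.5,.068)
a,b,c=P(356,294),P(434,294),P(395,257);print(a,b,c,np.linalg.norm(a-b))
u=np.array([-.9945,.1045]) # tool x direction (image up)
print("from circle",(a+b)[:2]/2, c[:2]-u*.0245)
a,b,c=P(304.5,293),P(485,293),P(393,203);print(np.linalg.norm(a-b),"pan",(a+b)[:2]/2,c[:2]-u*.055)
E
```

```text
[ 0.47921319 -0.32283104  0.068     ] [ 0.48419862 -0.27572508  0.068     ] [ 0.45901039 -0.29689466  0.068     ] 0.04736903453916811
from circle [ 0.4817059  -0.29927806] [ 0.48337564 -0.29945491]
0.1097335025659232 pan [ 0.48106441 -0.29936805] [ 0.48224624 -0.30049231]
```

```bash
python3 -m jog '[{"claw":0.4,"travel":[-0.2,0,1],"rot":[0,0,0]},{"claw":0.4,"travel":[0,0,2],"rot":[0,0,0]},{"claw":0.4,"travel":[0,0,2.5],"rot":[0,0,0]},{"claw":0.4,"travel":[0,0,2],"rot":[0,0,0]},{"claw":0.4,"travel":[0,0,1],"rot":[0,0,0]},{"claw":0.4,"travel":[0,0,0.4],"rot":[0,0,0]},{"claw":0.4,"travel":[0,0,0],"rot":[0,0,0]}]'
python3 -m jog '[{"claw":0.4,"travel":[0,0,0.3],"rot":[0,0,0]},{"claw":0.4,"travel":[0,0,0.2],"rot":[0,0,0]},{"claw":0.4,"travel":[0,0,0.2],"rot":[0,0,0]},{"claw":0.4,"travel":[0,0,0.2],"rot":[0,0,0]},{"claw":0.4,"travel":[0,0,0],"rot":[0,0,0]},{"claw":0.4,"travel":[0,0,0],"rot":[0,0,0]}]'
```

```text
clock: 7.75
tcp_pos: [0.4819, -0.2986, 0.1013]
ee_rot: [-3.142, -0.0, 3.037]
force: [-0.9, -0.6, -2.9]
finger_gap: 0.0422
grip_force: 42.1
clock: 8.35
tcp_pos: [0.4819, -0.2987, 0.0924]
ee_rot: [-3.142, 0.0, 3.037]
force: [-0.6, -0.3, -2.7]
finger_gap: 0.0424
grip_force: 42.1
```

```bash
python3 -m jog '[{"claw":0.4,"travel":[0,0,0.2],"rot":[0,0,0]},{"claw":0.4,"travel":[0,0,0.2],"rot":[0,0,0]},{"claw":0.4,"travel":[0,0,0.1],"rot":[0,0,0]},{"claw":0.4,"travel":[0,0,0],"rot":[0,0,0]},{"claw":0.4,"travel":[0,0,0],"rot":[0,0,0]}]'; python3 -c "
from h import *
go((.482,-.2993,.0864))"
```

```text
clock: 8.85
tcp_pos: [0.482, -0.2988, 0.0874]
ee_rot: [-3.141, 0.0, 3.037]
force: [1.1, -0.1, -0.6]
finger_gap: 0.0421
grip_force: 42.2
tcp [ 0.482  -0.2988  0.0874] gap 0.0421 F [ 1.1 -0.1 -0.6] grip 42.2 t 8.8
rot [-0.01  0.01  0.01] cm in cur [-0.01 -0.05  0.1 ] cm in new [-0.01 -0.05  0.1 ] z_tool [ 0.  0. -1.]
```

```bash
python3 -m jog '[{"claw":0.4,"travel":[0,0,0.05],"rot":[0,0,0]},{"claw":0.54,"travel":[0,0,0],"rot":[0,0,0]},{"claw":0.6,"travel":[0,0,0],"rot":[0,0,0]},{"claw":0.75,"travel":[0,0,0],"rot":[0,0,0]},{"claw":0.75,"travel":[0,0,-1],"rot":[0,0,0]},{"claw":0.75,"travel":[0,0,-2],"rot":[0,0,0]},{"claw":0.75,"travel":[0,0,-2],"rot":[0,0,0]},{"claw":0.75,"travel":[0,0,-2],"rot":[0,0,0]},{"claw":0.75,"travel":[0,0,0],"rot":[0,0,0]},{"claw":0.75,"travel":[0,0,0],"rot":[0,0,0]},{"claw":0.75,"travel":[0,0,0],"rot":[0,0,0]},{"claw":0.75,"travel":[0,0,0],"rot":[0,0,0]},{"claw":0.75,"travel":[0,0,0],"rot":[0,0,0]},{"claw":0.75,"travel":[0,0,0],"rot":[0,0,0]},{"claw":0.75,"travel":[0,0,0],"rot":[0,0,0]},{"claw":0.75,"travel":[0,0,0],"rot":[0,0,0]},{"claw":0.75,"travel":[0,0,0],"rot":[0,0,0]},{"claw":0.75,"travel":[0,0,0],"rot":[0,0,0]},{"claw":0.75,"travel":[0,0,0],"rot":[0,0,0]},{"claw":0.75,"travel":[0,0,0],"rot":[0,0,0]}]'
python3 - <<'E'
from h import *
go((.482,-.2993,.0864))
f=grab_frame("wrist");pickle.dump(f,open("w4.pkl","wb"));save("w4",f,s=1.4)
E
```

```text
clock: 10.85
tcp_pos: [0.4818, -0.2987, 0.1568]
ee_rot: [-3.142, 0.0, 3.037]
force: [-0.3, 0.9, -1.0]
finger_gap: 0.0642
grip_force: 0.0
tcp [ 0.4818 -0.2987  0.1568] gap 0.0642 F [-0.3  0.9 -1. ] grip 0.0 t 10.8
rot [-0.    0.    0.02] cm in cur [-0.02 -0.05  7.04] cm in new [-0.02 -0.05  7.04] z_tool [ 0.  0. -1.]
```

View pics/w4.png

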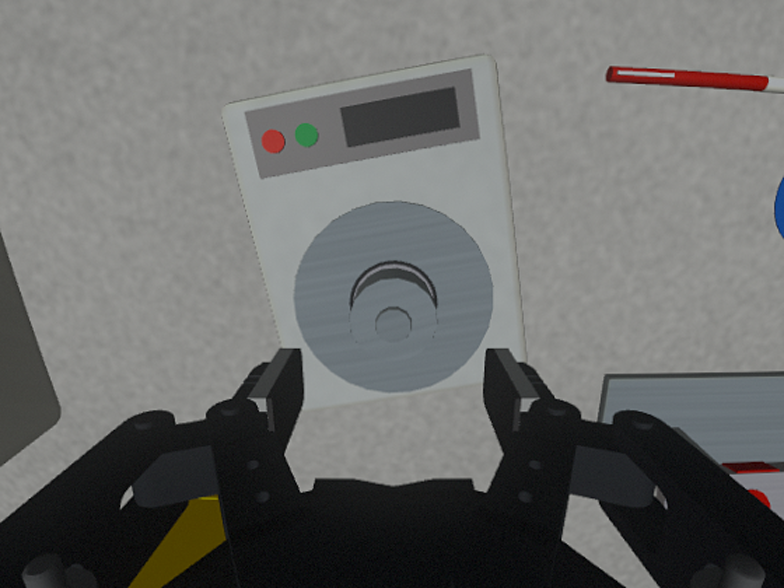

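The weight stands centred on the pan's circle, knob at (393,324). Picking it up again.

```bash
python3 -m jog '[{"claw":0.75,"travel":[0,0,2],"rot":[0,0,0]},{"claw":0.75,"travel":[0,0,2],"rot":[0,0,0]},{"claw":0.75,"travel":[0,0,1.9],"rot":[0,0,0]},{"claw":0.75,"travel":[0,0,1],"rot":[0,0,0]},{"claw":0.75,"travel":[0,0,0],"rot":[0,0,0]},{"claw":0.6,"travel":[0,0,0],"rot":[0,0,0]},{"claw":0.54,"travel":[0,0,0],"rot":[0,0,0]},{"claw":0.4,"travel":[0,0,0],"rot":[0,0,0]},{"claw":0.4,"travel":[0,0,0],"rot":[0,0,0]},{"claw":0.4,"travel":[0,0,0],"rot":[0,0,0]}]' 40
python3 -m jog '[{"claw":0.4,"travel":[0,0,-0.3],"rot":[0,0,0]},{"claw":0.4,"travel":[0,0,-0.4],"rot":[0,0,0]},{"claw":0.4,"travel":[0,0,-1],"rot":[0,0,0]},{"claw":0.4,"travel":[0,0,-2],"rot":[0,0,0]},{"claw":0.4,"travel":[0,0,-3],"rot":[0,0,0]},{"claw":0.4,"travel":[0,0,-2],"rot":[0,0,0]},{"claw":0.4,"travel":[0,0,0],"rot":[0,0,0]}]'
python3 -c "
from h import *
go((.4575,.002,.12))"
```

```text
clock: 11.9
tcp_pos: [0.4822, -0.2989, 0.0882]
ee_rot: [-3.141, 0.001, 3.037]
force: [2.3, -0.7, 0.9]
finger_gap: 0.0421
grip_force: 40.5
clock: 12.6
tcp_pos: [0.4827, -0.2994, 0.1778]
ee_rot: [-3.141, 0.004, 3.037]
force: [-0.1, 0.2, -3.9]
finger_gap: 0.0422
grip_force: 41.3
tcp [ 0.4827 -0.2994  0.1778] gap 0.0422 F [-0.1  0.2 -3.9] grip 41.3 t 12.6
rot [-0.06  0.22  0.01] cm in cur [ 5.68 29.72  5.73] cm in new [ 5.66 29.71  5.78] z_tool [ 0.  0. -1.]
```

```bash
python3 -m jog '[{"claw":0.4,"travel":[0.2,1.5,0],"rot":[0,0,0]},{"claw":0.4,"travel":[0.5,2.5,0],"rot":[0,0,0]},{"claw":0.4,"travel":[0.5,3,0],"rot":[0,0,0]},{"claw":0.4,"travel":[0.5,3,0],"rot":[0,0,0]},{"claw":0.4,"travel":[0.6,3,0],"rot":[0,0,0]},{"claw":0.4,"travel":[0.6,3,0],"rot":[0,0,0]},{"claw":0.4,"travel":[0.6,3,0],"rot":[0,0,0]},{"claw":0.4,"travel":[0.6,3,0],"rot":[0,0,0]},{"claw":0.6,"travel":[0.5,3,1],"rot":[0,0,0]},{"claw":0.4,"travel":[0,0,0],"rot":[0,0,0]}]' 2>&1 | head -0; python3 -c "
from h import *
go((.4575,.002,.05))"
```

```text
tcp [ 0.4609 -0.0411  0.1634] gap 0.0376 F [-0.8 -0.1 -0.2] grip 0.0 t 13.6
rot [ 0.04 -0.16  0.32] cm in cur [ 0.73  4.25 11.34] cm in new [ 0.79  4.25 11.34] z_tool [ 0.  0. -1.]
```

I typed 0.6 for the claw in one row by mistake and the weight was released. Checking where it is.

```bash
python3 -m jog '[{"claw":0.75,"travel":[0,0,0],"rot":[0,0,0]},{"claw":0.75,"travel":[0,0,0],"rot":[0,0,0]},{"claw":0.75,"travel":[0,0,-2],"rot":[0,0,0]},{"claw":0.75,"travel":[0,0,-2],"rot":[0,0,0]},{"claw":0.75,"travel":[0,0,0],"rot":[0,0,0]},{"claw":0.75,"travel":[0,0,0],"rot":[0,0,0]}]' | head -2
python3 - <<'E'
from h import *
go((.4575,.002,.05))
f=grab_frame("wrist");pickle.dump(f,open("w5.pkl","wb"));save("w5",f,s=1.4)
E
```

```text
clock: 14.2
tcp_pos: [0.4622, -0.0459, 0.2049]
tcp [ 0.4622 -0.0459  0.2049] gap 0.0638 F [-0.8 -0.8 -0.6] grip 0.0 t 14.2
rot [ 0.01  0.04 -0.05] cm in cur [ 0.98  4.71 15.49] cm in new [ 0.97  4.72 15.49] z_tool [ 0.  0. -1.]
```

View pics/w5.png

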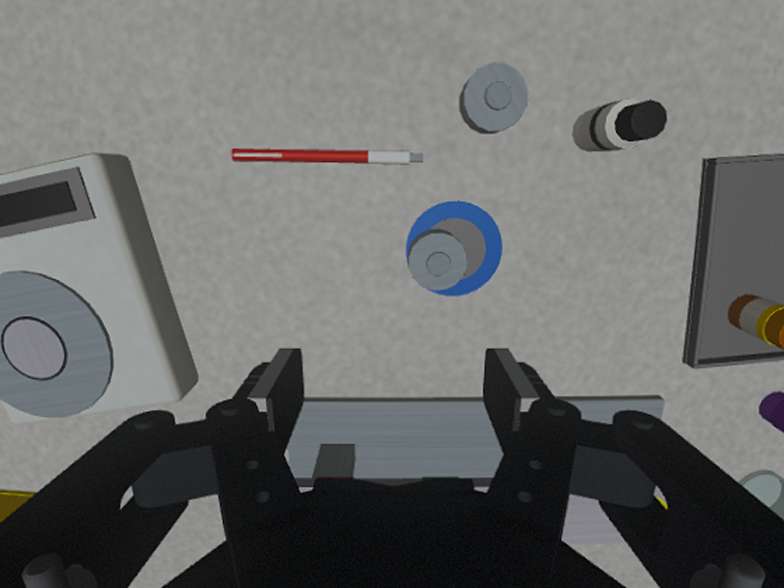

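Luckily the weight landed upright, but off-centre: knob at (438,263), ring centre at about (455,248). I'll regrasp it and set it in the centre.

```bash
python3 - <<'E'
from h import *
f=pickle.load(open("w5.pkl","rb"));P=lambda u,v,z:onz(f,(u+.5)/1.4-.5,(v+.5)/1.4-.5,z)
w=P(438.5,263.5,.032);print("knob",w)
hsv=cv2.cvtColor(f["frame"],cv2.COLOR_RGB2HSV);m=cv2.inRange(hsv,np.array((105,120,60)),np.array((125,255,255)));m[230:]=0
c=max(cv2.findContours(m,cv2.RETR_EXTERNAL,cv2.CHAIN_APPROX_NONE)[0],key=cv2.contourArea);x,y,ww,h=cv2.boundingRect(c);print(x,y,ww,h,P(x*1.4+ww*.7,y*1.4+h*.7,0))
go((w[0],w[1],.027))
E
```

```text
knob [ 0.46072965 -0.01397956  0.032     ]
290 144 69 67 [0.45713887 0.00208764 0.        ]
tcp [ 0.4619 -0.0458  0.2044] gap 0.0642 F [-0.4  0.9 -0.7] grip 0.0 t 14.2
rot [-0.   -0.01 -0.04] cm in cur [ 0.45  3.15 17.74] cm in new [ 0.45  3.15 17.74] z_tool [ 0.  0. -1.]
```

```bash
python3 -m jog '[{"claw":0.75,"travel":[0.25,1.5,2],"rot":[0,0,0]},{"claw":0.75,"travel":[0.2,1.65,3],"rot":[0,0,0]},{"claw":0.75,"travel":[0,0,3],"rot":[0,0,0]},{"claw":0.75,"travel":[0,0,3],"rot":[0,0,0]},{"claw":0.75,"travel":[0,0,3],"rot":[0,0,0]},{"claw":0.75,"travel":[0,0,2],"rot":[0,0,0]},{"claw":0.75,"travel":[0,0,1.7],"rot":[0,0,0]},{"claw":0.75,"travel":[0,0,0],"rot":[0,0,0]},{"claw":0.75,"travel":[0,0,0],"rot":[0,0,0]},{"claw":0.6,"travel":[0,0,0],"rot":[0,0,0]},{"claw":0.54,"travel":[0,0,0],"rot":[0,0,0]},{"claw":0.4,"travel":[0,0,0],"rot":[0,0,0]},{"claw":0.4,"travel":[0,0,0],"rot":[0,0,0]},{"claw":0.4,"travel":[0,0,0],"rot":[0,0,0]}]' 40
python3 -c "
from h import *
go((.458,.0015,.027))"
```

```text
clock: 15.65
tcp_pos: [0.4614, -0.0135, 0.0287]
ee_rot: [3.141, 0.001, 3.037]
force: [-3.8, 0.1, 13.3]
finger_gap: 0.0422
grip_force: 38.6
tcp [ 0.4614 -0.0135  0.0287] gap 0.0422 F [-3.8  0.1 13.3] grip 38.6 t 15.7
rot [0.03 0.07 0.02] cm in cur [0.5  1.45 0.17] cm in new [0.5  1.45 0.17] z_tool [ 0.  0. -1.]
```

```bash
python3 -m jog '[{"claw":0.4,"travel":[0,0,-0.7],"rot":[0,0,0]},{"claw":0.4,"travel":[0,0,-0.8],"rot":[0,0,0]},{"claw":0.4,"travel":[0.2,0.7,0],"rot":[0,0,0]},{"claw":0.4,"travel":[0.25,0.85,0],"rot":[0,0,0]},{"claw":0.4,"travel":[0,0,0],"rot":[0,0,0]},{"claw":0.4,"travel":[0,0,0.5],"rot":[0,0,0]},{"claw":0.4,"travel":[0,0,0.5],"rot":[0,0,0]},{"claw":0.4,"travel":[0,0,0.3],"rot":[0,0,0]},{"claw":0.4,"travel":[0,0,0.15],"rot":[0,0,0]},{"claw":0.4,"travel":[0,0,0],"rot":[0,0,0]}]'
python3 -c "
from h import *
go((.458,.0015,.027))"
```

```text
clock: 16.65
tcp_pos: [0.4579, 0.0021, 0.0287]
ee_rot: [3.141, -0.001, 3.036]
force: [-10.0, -0.1, 26.9]
finger_gap: 0.0419
grip_force: 44.3
tcp [0.4579 0.0021 0.0287] gap 0.0419 F [-10.   -0.1  26.9] grip 44.3 t 16.6
rot [ 0.03 -0.05 -0.03] cm in cur [-0.02 -0.06  0.17] cm in new [-0.02 -0.06  0.17] z_tool [ 0.  0. -1.]
```

```bash
python3 -m jog '[{"claw":0.4,"travel":[0,0,-0.1],"rot":[0,0,0]},{"claw":0.54,"travel":[0,0,0],"rot":[0,0,0]},{"claw":0.6,"travel":[0,0,0],"rot":[0,0,0]},{"claw":0.75,"travel":[0,0,0],"rot":[0,0,0]},{"claw":0.75,"travel":[0,0,0],"rot":[0,0,0]},{"claw":0.75,"travel":[0,0,-1.5],"rot":[0,0,0]},{"claw":0.75,"travel":[0,0,-3],"rot":[0,0,0]},{"claw":0.75,"travel":[0,0,-3.5],"rot":[0,0,0]},{"claw":0.75,"travel":[0,0,-3.5],"rot":[0,0,0]},{"claw":0.75,"travel":[0,0,-3.5],"rot":[0,0,0]},{"claw":0.75,"travel":[0,0,-2],"rot":[0,0,0]},{"claw":0.75,"travel":[0,0,0],"rot":[0,0,0]}]' | head -3
python3 - <<'E'
from h import *
go((.5326,.3205,.20))
f=grab_frame("wrist");pickle.dump(f,open("w6.pkl","wb"))
P=lambda u,v,z:onz(f,u,v,z)
C=dict(red=((0,150,60),(6,255,255)),yellow=((24,130,60),(33,255,255)),blue=((105,120,60),(125,255,255)))
for k,(a,b) in C.items():
    for q in blobs(f,a,b,(0,0,560,420),30): print(k,q,onz(f,*q[1],.079)[:2],onz(f,*q[1],0)[:2])
g=cv2.cvtColor(f["frame"],cv2.COLOR_RGB2GRAY); 
c=proj(f,(.458,.0015,.032));print("knob exp",c)
cv2.imwrite("pics/w6.png",cv2.resize(f["frame"][int(c[1])-60:int(c[1])+60,int(c[0])-80:int(c[0])+80,::-1],None,fx=4,fy=4))
E
```

```text
clock: 17.85
tcp_pos: [0.4593, 0.0026, 0.2017]
ee_rot: [3.14, 0.004, 3.037]
tcp [0.4593 0.0026 0.2017] gap 0.0638 F [-0.   0.  -0.8] grip 0.0 t 17.9
rot [0.1  0.23 0.03] cm in cur [-3.98 32.38  0.24] cm in new [-3.97 32.38  0.17] z_tool [ 0.  0. -1.]
red (628, [171.8, 118.4], [119, 114, 96, 10]) [ 0.3788225  -0.07671473] [ 0.37511754 -0.10388969]
yellow (694, [537.2, 251.9], [519, 239, 37, 27]) [0.52826949 0.23337546] [0.57204391 0.30471631]
yellow (495, [416.8, 375.8], [405, 364, 25, 25]) [0.65741889 0.1238846 ] [0.74222414 0.16044015]
yellow (168, [505.5, 235.9], [498, 225, 24, 29]) [0.50861838 0.2004831 ] [0.54614964 0.26137403]
yellow (161, [6.0, 361.8], [0, 356, 19, 17]) [ 0.60059105 -0.30733722] [ 0.66734207 -0.40778107]
blue (1901, [280.1, 182.4], [246, 151, 69, 67]) [0.43932183 0.00340207] [0.45483754 0.00168026]
knob exp (np.float64(280.2145898010082), np.float64(191.74313113764103))
```

View pics/w6.png

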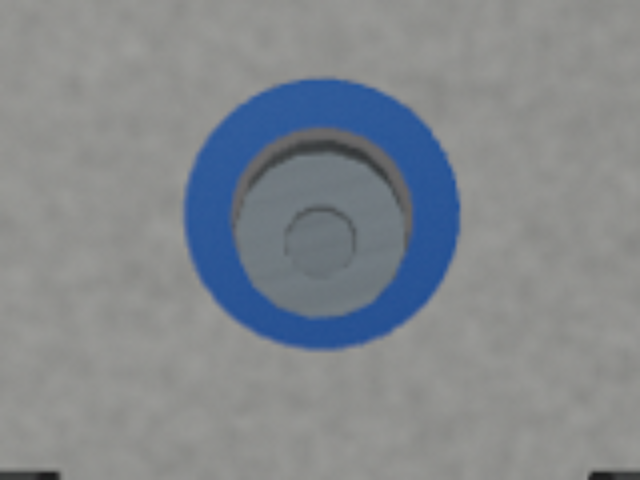

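The weight is centred on the dock, knob at (320,242) in the crop. On to the red vial.

```bash
python3 -m jog '[{"claw":0.75,"travel":[0,1.4,0],"rot":[0,0,0]},{"claw":0.75,"travel":[-0.4,3,0],"rot":[0,0,0]},{"claw":0.75,"travel":[-0.4,3.5,0],"rot":[0,0,0]},{"claw":0.75,"travel":[-0.4,3.5,0],"rot":[0,0,0]},{"claw":0.75,"travel":[-0.4,3.5,0],"rot":[0,0,0]},{"claw":0.75,"travel":[-0.4,3.5,0],"rot":[0,0,0]},{"claw":0.75,"travel":[-0.4,3.5,0],"rot":[0,0,0]},{"claw":0.75,"travel":[-0.4,3.5,0],"rot":[0,0,0]},{"claw":0.75,"travel":[-0.4,3.5,0],"rot":[0,0,0]},{"claw":0.75,"travel":[-0.4,2,0],"rot":[0,0,0]},{"claw":0.75,"travel":[-0.4,1.5,0],"rot":[0,0,0]},{"claw":0.75,"travel":[0,0,0],"rot":[0,0,0]},{"claw":0.75,"travel":[0,0,0],"rot":[0,0,0]}]' | head -3
python3 - <<'E'
from h import *
f=grab_frame("wrist");pickle.dump(f,open("w7.pkl","wb"));save("w7",f,s=1.4)
C=dict(red=((0,150,60),(6,255,255)),yellow=((24,130,60),(33,255,255)))
for k,(a,b) in C.items():
    for q in blobs(f,a,b,(0,0,560,420),30): print(k,q,onz(f,*q[1],.079)[:2])
go((.5326,.3205,.037))
E
```

```text
clock: 19.2
tcp_pos: [0.5313, 0.3197, 0.1979]
ee_rot: [-3.14, -0.001, 3.037]
red (547, [283.7, 210.0], [272, 195, 25, 29]) [0.5337204  0.32085409]
red (45, [278.1, 188.2], [269, 185, 20, 13]) [0.51462223 0.31816323]
yellow (615, [192.7, 216.2], [179, 202, 29, 29]) [0.53117415 0.24334277]
yellow (68, [90.5, 353.7], [86, 347, 9, 13]) [0.66357148 0.11196906]
yellow (58, [206.1, 194.2], [194, 191, 22, 11]) [0.51342393 0.25801507]
tcp [0.5314 0.3194 0.1983] gap 0.0641 F [-0.4 -0.2  0.6] grip 0.0 t 19.2
rot [-0.08 -0.06 -0.02] cm in cur [-0.12  0.14 16.13] cm in new [-0.11  0.12 16.13] z_tool [ 0.  0. -1.]
```

View pics/w7.png

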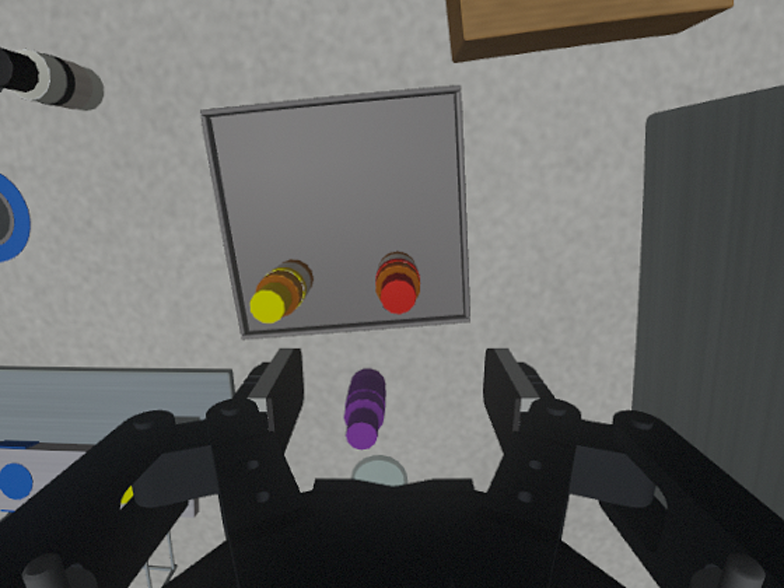

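Red cap is at (398,294), yellow cap at (267,306); the purple decoy at (362,434) is clear of the jaws.

```bash
python3 -m jog '[{"claw":0.75,"travel":[-0.15,0.15,1],"rot":[0,0,0]},{"claw":0.75,"travel":[0,0,2.5],"rot":[0,0,0]},{"claw":0.75,"travel":[0,0,3],"rot":[0,0,0]},{"claw":0.75,"travel":[0,0,3],"rot":[0,0,0]},{"claw":0.75,"travel":[0,0,3],"rot":[0,0,0]},{"claw":0.75,"travel":[0,0,2],"rot":[0,0,0]},{"claw":0.75,"travel":[0,0,1.4],"rot":[0,0,0]},{"claw":0.75,"travel":[0,0,0],"rot":[0,0,0]},{"claw":0.6,"travel":[0,0,0],"rot":[0,0,0]},{"claw":0.45,"travel":[0,0,0],"rot":[0,0,0]},{"claw":0.4,"travel":[0,0,0],"rot":[0,0,0]},{"claw":0.3,"travel":[0,0,0],"rot":[0,0,0]},{"claw":0.25,"travel":[0,0,0],"rot":[0,0,0]},{"claw":0.25,"travel":[0,0,0],"rot":[0,0,0]}]' 25
python3 -c "
from h import *
go((.482,-.2993,.2))"
```

```text
clock: 20.65
tcp_pos: [0.5337, 0.3221, 0.0413]
ee_rot: [3.141, 0.001, 3.037]
force: [-1.3, -0.3, 6.5]
finger_gap: 0.0293
grip_force: 24.2
tcp [0.5337 0.3221 0.0413] gap 0.0293 F [-1.3 -0.3  6.5] grip 24.2 t 20.6
rot [0.05 0.05 0.02] cm in cur [ -1.34 -62.33 -15.93] cm in new [ -1.35 -62.34 -15.87] z_tool [ 0.  0. -1.]
```

```bash
python3 -m jog '[{"claw":0.25,"travel":[0,0,-1],"rot":[0,0,0]},{"claw":0.25,"travel":[0,0,-2],"rot":[0,0,0]},{"claw":0.25,"travel":[0,0,-3],"rot":[0,0,0]},{"claw":0.25,"travel":[0,0,-3],"rot":[0,0,0]},{"claw":0.25,"travel":[0,0,-3],"rot":[0,0,0]},{"claw":0.25,"travel":[0,-1.5,-2],"rot":[0,0,0]},{"claw":0.25,"travel":[-0.1,-3,0],"rot":[0,0,0]},{"claw":0.25,"travel":[-0.1,-3.5,0],"rot":[0,0,0]},{"claw":0.25,"travel":[-0.1,-3.5,0],"rot":[0,0,0]},{"claw":0.25,"travel":[-0.1,-3.5,0],"rot":[0,0,0]},{"claw":0.25,"travel":[-0.1,-3.5,0],"rot":[0,0,0]},{"claw":0.25,"travel":[-0.1,-3.5,0],"rot":[0,0,0]},{"claw":0.25,"travel":[-0.1,-3.5,0],"rot":[0,0,0]},{"claw":0.25,"travel":[-0.1,-3.5,0],"rot":[0,0,0]},{"claw":0.25,"travel":[-0.1,-3.5,0],"rot":[0,0,0]},{"claw":0.25,"travel":[-0.1,-3.5,0],"rot":[0,0,0]},{"claw":0.25,"travel":[-0.1,-3.5,0],"rot":[0,0,0]},{"claw":0.25,"travel":[-0.1,-3.5,0],"rot":[0,0,0]},{"claw":0.25,"travel":[0,-2,0],"rot":[0,0,0]},{"claw":0.25,"travel":[0,0,0],"rot":[0,0,0]}]'
python3 -c "
from h import *
go((.482,-.2993,.115))"
```

```text
clock: 22.65
tcp_pos: [0.4978, -0.13, 0.1812]
ee_rot: [-3.141, 0.001, 3.033]
force: [-0.6, -0.4, 0.0]
finger_gap: 0.0291
grip_force: 24.9
tcp [ 0.4978 -0.13    0.1812] gap 0.0291 F [-0.6 -0.4  0. ] grip 24.9 t 22.6
rot [-0.03  0.06 -0.23] cm in cur [ -0.26 -16.99   6.63] cm in new [ -0.2  -17.     6.62] z_tool [ 0.  0. -1.]
```

```bash
python3 -m jog '[{"claw":0.25,"travel":[0,-1.5,0],"rot":[0,0,0]},{"claw":0.25,"travel":[0,-3,0],"rot":[0,0,0]},{"claw":0.25,"travel":[-0.1,-3.5,0],"rot":[0,0,0]},{"claw":0.25,"travel":[-0.1,-3.5,0],"rot":[0,0,0]},{"claw":0.25,"travel":[0,-3,0],"rot":[0,0,0]},{"claw":0.25,"travel":[0,-2,0],"rot":[0,0,0]},{"claw":0.25,"travel":[0,-0.5,1],"rot":[0,0,0]},{"claw":0.25,"travel":[0,0,2],"rot":[0,0,0]},{"claw":0.25,"travel":[0,0,2],"rot":[0,0,0]},{"claw":0.25,"travel":[0,0,1.5],"rot":[0,0,0]},{"claw":0.25,"travel":[0,0,0],"rot":[0,0,0]},{"claw":0.25,"travel":[0,0,0],"rot":[0,0,0]}]'
python3 -c "
from h import *
go((.482,-.2993,.105))"
```

```text
clock: 23.85
tcp_pos: [0.4829, -0.296, 0.1156]
ee_rot: [3.142, -0.0, 3.038]
force: [0.1, -0.5, -0.6]
finger_gap: 0.0293
grip_force: 24.9
tcp [ 0.4829 -0.296   0.1156] gap 0.0293 F [ 0.1 -0.5 -0.6] grip 24.9 t 23.9
rot [ 0.   -0.    0.04] cm in cur [ 0.05 -0.34  1.06] cm in new [ 0.05 -0.34  1.06] z_tool [ 0.  0. -1.]
```

```bash
python3 -m jog '[{"claw":0.25,"travel":[0,-0.3,0],"rot":[0,0,0]},{"claw":0.25,"travel":[0,0,0.4],"rot":[0,0,0]},{"claw":0.25,"travel":[0,0,0.3],"rot":[0,0,0]},{"claw":0.25,"travel":[0,0,0.2],"rot":[0,0,0]},{"claw":0.25,"travel":[0,0,0.2],"rot":[0,0,0]},{"claw":0.25,"travel":[0,0,0.1],"rot":[0,0,0]},{"claw":0.25,"travel":[0,0,0],"rot":[0,0,0]}]'
python3 -c "
from h import *
print([np.round(read_state()['force'],2) for _ in range(3)])"
```

```text
clock: 24.55
tcp_pos: [0.4823, -0.2993, 0.1033]
ee_rot: [-3.142, -0.0, 3.037]
force: [-1.4, 1.2, -0.7]
finger_gap: 0.0294
grip_force: 24.9
[array([-1.39,  1.16, -0.73]), array([-1.39,  1.16, -0.73]), array([-1.39,  1.16, -0.73])]
```

```bash
python3 -m jog '[{"claw":0.25,"travel":[0,0,0.1],"rot":[0,0,0]},{"claw":0.35,"travel":[0,0,0],"rot":[0,0,0]},{"claw":0.42,"travel":[0,0,0],"rot":[0,0,0]},{"claw":0.5,"travel":[0,0,0],"rot":[0,0,0]},{"claw":0.7,"travel":[0,0,0],"rot":[0,0,0]},{"claw":0.7,"travel":[0,0,0],"rot":[0,0,0]},{"claw":0.7,"travel":[0,0,0],"rot":[0,0,0]},{"claw":0.7,"travel":[0,0,0],"rot":[0,0,0]},{"claw":0.7,"travel":[0,0,0],"rot":[0,0,0]},{"claw":0.7,"travel":[0,0,0],"rot":[0,0,0]},{"claw":0.7,"travel":[0,0,0],"rot":[0,0,0]},{"claw":0.7,"travel":[0,0,0],"rot":[0,0,0]},{"claw":0.7,"travel":[0,0,0],"rot":[0,0,0]},{"claw":0.7,"travel":[0,0,0],"rot":[0,0,0]},{"claw":0.7,"travel":[0,0,0],"rot":[0,0,0]},{"claw":0.7,"travel":[0,0,0],"rot":[0,0,0]},{"claw":0.7,"travel":[0,0,0],"rot":[0,0,0]},{"claw":0.7,"travel":[0,0,0],"rot":[0,0,0]},{"claw":0.7,"travel":[0,0,0],"rot":[0,0,0]},{"claw":0.7,"travel":[0,0,0],"rot":[0,0,0]}]'
python3 - <<'E'
from h import *
f=grab_frame("wrist");pickle.dump(f,open("w8.pkl","wb"));save("w8",f)
for q in blobs(f,(0,150,60),(6,255,255),(150,100,420,420),30): print(q,onz(f,*q[1],.141)[:2])
E
```

```text
clock: 26.55
tcp_pos: [0.4823, -0.2993, 0.1023]
ee_rot: [-3.142, -0.0, 3.037]
force: [0.7, 0.5, 0.3]
finger_gap: 0.0596
grip_force: 0.0
(3034, [280.7, 317.5], [250, 282, 63, 66]) [ 0.47664631 -0.29950905]
(78, [264.0, 253.9], [252, 247, 23, 18]) [ 0.45295139 -0.30229451]
(60, [295.3, 252.2], [286, 247, 21, 13]) [ 0.45339209 -0.29247679]
(51, [169.8, 101.3], [162, 100, 16, 4]) [ 0.40496976 -0.32280716]
(38, [280.4, 248.7], [276, 246, 10, 8]) [ 0.45172791 -0.29699301]
```

View pics/w8.png

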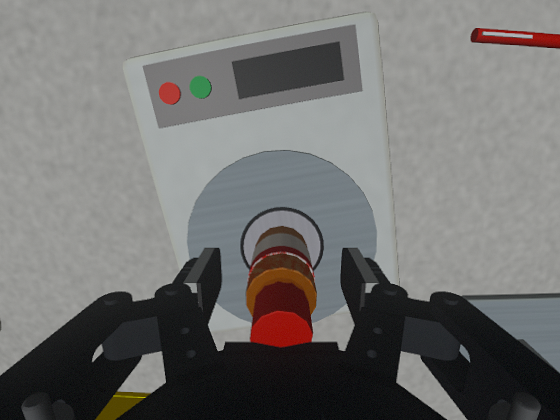

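The red vial stands upright in the pan circle, cap at (281,327). Regripping it and moving towards the ledge.

```bash
python3 -m jog '[{"claw":0.5,"travel":[0,0,0],"rot":[0,0,0]},{"claw":0.42,"travel":[0,0,0],"rot":[0,0,0]},{"claw":0.36,"travel":[0,0,0],"rot":[0,0,0]},{"claw":0.25,"travel":[0,0,0],"rot":[0,0,0]},{"claw":0.25,"travel":[0,0,0],"rot":[0,0,0]},{"claw":0.25,"travel":[0,0,0],"rot":[0,0,0]},{"claw":0.25,"travel":[0,0,-0.3],"rot":[0,0,0]},{"claw":0.25,"travel":[0,0,-1],"rot":[0,0,0]},{"claw":0.25,"travel":[0,0,-2],"rot":[0,0,0]},{"claw":0.25,"travel":[0,0,-3],"rot":[0,0,0]},{"claw":0.25,"travel":[0,0,-3],"rot":[0,0,0]},{"claw":0.25,"travel":[0,0,-2.5],"rot":[0,0,0]},{"claw":0.25,"travel":[0,0,0],"rot":[0,0,0]}]' 25
python3 - <<'E'
from h import *
f=grab_frame("wrist")
for k,a,b in [("red",(0,150,60),(6,255,255)),("green",(50,100,40),(85,255,255))]:
  for q in blobs(f,a,b,(0,0,560,420),30): print(k,q,onz(f,*q[1],.09)[:2])
go((.58,-.11,.22))
E
```

```text
clock: 27.9
tcp_pos: [0.4833, -0.3002, 0.2242]
ee_rot: [-3.14, 0.005, 3.037]
force: [-0.1, 0.1, -0.4]
finger_gap: 0.0296
grip_force: 25.4
red (3136, [280.6, 316.8], [250, 282, 63, 66]) [ 0.60160187 -0.31391124]
red (651, [455.7, 65.9], [405, 60, 94, 12]) [ 0.38508789 -0.1493746 ]
red (463, [486.3, 313.3], [475, 301, 24, 25]) [ 0.62196409 -0.10485395]
red (341, [277.5, 255.7], [249, 246, 64, 29]) [ 0.53475976 -0.30980129]
red (116, [215.4, 102.7], [210, 97, 12, 12]) [ 0.39418273 -0.34574829]
red (30, [488.5, 289.2], [478, 289, 25, 2]) [ 0.59375611 -0.10550923]
green (329, [552.3, 311.4], [544, 300, 16, 24]) [ 0.62954929 -0.03266057]
green (123, [233.9, 99.1], [228, 93, 13, 13]) [ 0.39307509 -0.33026409]
green (40, [551.0, 286.9], [540, 285, 20, 4]) [ 0.59964158 -0.03927071]
tcp [ 0.4829 -0.2996  0.2223] gap 0.0292 F [-0.4 -0.1 -1.3] grip 25.4 t 27.9
rot [-0.04  0.18  0.02] cm in cur [-7.68 19.87  0.24] cm in new [-7.68 19.88  0.23] z_tool [ 0.  0. -1.]
```

```bash
python3 -m jog '[{"claw":0.25,"travel":[-0.6,1.5,0],"rot":[0,0,0]},{"claw":0.25,"travel":[-1.2,2,0],"rot":[0,0,0]},{"claw":0.25,"travel":[-1.5,2.5,0],"rot":[0,0,0]},{"claw":0.25,"travel":[-1.5,2.5,0],"rot":[0,0,0]},{"claw":0.25,"travel":[-1,1.5,0],"rot":[0,0,0]},{"claw":0.25,"travel":[0,0,0],"rot":[0,0,0]},{"claw":0.25,"travel":[0,0,0],"rot":[0,0,0]}]' | head -3
python3 - <<'E'
from h import *
f=grab_frame("wrist")
for k,a,b in [("red",(0,150,60),(6,255,255)),("green",(50,100,40),(85,255,255))]:
  for q in blobs(f,a,b,(320,0,560,420),30): print(k,q,onz(f,*q[1],.09)[:2])
s=np.array((.620,-.105,.09));a=np.array((-.2574,.0271,.9659));go(s+a*.1065,tilt=-15)
E
```

```text
clock: 28.65
tcp_pos: [0.55, -0.2063, 0.22]
ee_rot: [-3.141, -0.001, 3.037]
red (728, [370.9, 5.7], [320, 0, 93, 12]) [ 0.4025403  -0.12333583]
red (566, [397.4, 267.0], [385, 254, 26, 27]) [ 0.62193301 -0.10508094]
red (56, [397.6, 239.5], [383, 239, 31, 2]) [ 0.59419597 -0.10501895]
green (553, [475.3, 266.1], [463, 253, 26, 27]) [ 0.62960286 -0.03022908]
green (61, [477.0, 239.4], [460, 238, 33, 3]) [ 0.60226881 -0.03076647]
tcp [ 0.5497 -0.2068  0.2201] gap 0.0294 F [-0.7  0.1 -1. ] grip 25.4 t 28.7
rot [ -0.04 -15.03  -0.04] cm in cur [-3.16 10.87  2.72] cm in new [-2.35 10.86  3.45] z_tool [ 0.257 -0.027 -0.966]
```

```bash
python3 -m jog '[{"claw":0.25,"travel":[-0.4,1.5,0],"rot":[0,0,0]},{"claw":0.25,"travel":[-0.6,2.5,0],"rot":[0,0,0]},{"claw":0.25,"travel":[-0.6,2.5,0],"rot":[0,0,0]},{"claw":0.25,"travel":[-0.6,2.5,0],"rot":[0,0,0]},{"claw":0.25,"travel":[-0.4,1.85,0],"rot":[0,0,0]},{"claw":0.25,"travel":[0,0,0],"rot":[0,-4,0]},{"claw":0.25,"travel":[0,0,0],"rot":[0,-4,0]},{"claw":0.25,"travel":[0,0,0],"rot":[0,-4,0]},{"claw":0.25,"travel":[0,0,0],"rot":[0,-3,0]},{"claw":0.25,"travel":[0,0,1.5],"rot":[0,0,0]},{"claw":0.25,"travel":[0,0,2],"rot":[0,0,0]},{"claw":0.25,"travel":[0,0,2],"rot":[0,0,0]},{"claw":0.25,"travel":[0,0,1.5],"rot":[0,0,0]},{"claw":0.25,"travel":[0,0,0.8],"rot":[0,0,0]},{"claw":0.25,"travel":[0,0,0],"rot":[0,0,0]},{"claw":0.25,"travel":[0,0,0],"rot":[0,0,0]}]'
python3 - <<'E'
from h import *
s=np.array((.6215,-.105,.09));a=np.array((-.2574,.0271,.9659));go(s+a*.0365,tilt=-15)
f=grab_frame("wrist");save("w9",f)
E
```

```text
clock: 30.3
tcp_pos: [0.6078, -0.103, 0.1453]
ee_rot: [-3.141, 0.262, 3.037]
force: [-0.5, 0.5, -0.6]
finger_gap: 0.0295
grip_force: 25.5
tcp [ 0.6078 -0.103   0.1453] gap 0.0295 F [-0.5  0.5 -0.6] grip 25.5 t 30.3
rot [-0.01  0.01  0.  ] cm in cur [ 0.1  -0.05  2.05] cm in new [ 0.1  -0.05  2.05] z_tool [ 0.257 -0.027 -0.966]
```

View pics/w9.png

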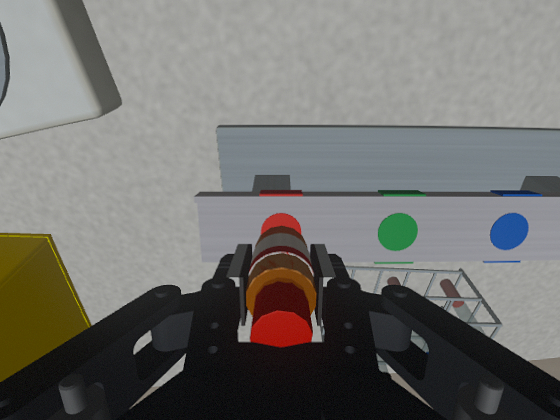

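The vial lines up with the red spot at (281,225). Lowering it.

```bash
python3 -m jog '[{"claw":0.25,"travel":[0.1,0,0.5],"rot":[0,0,0]},{"claw":0.25,"travel":[0,0,0.6],"rot":[0,0,0]},{"claw":0.25,"travel":[0,0,0.4],"rot":[0,0,0]},{"claw":0.25,"travel":[0,0,0.2],"rot":[0,0,0]},{"claw":0.25,"travel":[0,0,0],"rot":[0,0,0]}]' | sed -n '2p;4p'
python3 -m jog '[{"claw":0.25,"travel":[0,0,0.1],"rot":[0,0,0]},{"claw":0.25,"travel":[0,0,0.1],"rot":[0,0,0]},{"claw":0.25,"travel":[0,0,0],"rot":[0,0,0]}]'| sed -n '2p;4p'
```

```text
tcp_pos: [0.611, -0.1032, 0.1279]
force: [0.8, -0.1, -0.8]
tcp_pos: [0.6116, -0.1032, 0.1264]
force: [-0.6, -1.0, -0.6]
```

```bash
python3 -m jog '[{"claw":0.25,"travel":[0,0,0.1],"rot":[0,0,0]},{"claw":0.25,"travel":[0,0,0],"rot":[0,0,0]}]'| sed -n '2p;4p'; python3 -c "
from h import *
s=np.array((.6215,-.105,.09));a=np.array((-.2574,.0271,.9659));go(s+a*.0365,tilt=-15)"
```

```text
tcp_pos: [0.6118, -0.1032, 0.1254]
force: [1.2, 0.4, -0.3]
tcp [ 0.6118 -0.1032  0.1254] gap 0.0295 F [ 1.2  0.4 -0.3] grip 25.5 t 31.4
rot [ 0.   -0.    0.02] cm in cur [-0.03 -0.08  0.02] cm in new [-0.03 -0.08  0.02] z_tool [ 0.257 -0.027 -0.966]
```

```bash
for i in 1 2; do :; done; python3 -m jog '[{"claw":0.25,"travel":[0,0,0.1],"rot":[0,0,0]},{"claw":0.25,"travel":[0,0,0],"rot":[0,0,0]}]'| sed -n '2p;4p';python3 -m jog '[{"claw":0.25,"travel":[0,0,0.1],"rot":[0,0,0]},{"claw":0.25,"travel":[0,0,0],"rot":[0,0,0]}]'| sed -n '2p;4p'
```

```text
tcp_pos: [0.6121, -0.1033, 0.1246]
force: [-1.2, 1.1, 2.1]
tcp_pos: [0.6125, -0.1033, 0.1244]
force: [-11.1, 2.5, 19.3]
```

Contact at about 19 N. Easing off and releasing.

```bash
python3 -m jog '[{"claw":0.25,"travel":[0,0,-0.07],"rot":[0,0,0]},{"claw":0.25,"travel":[0,0,0],"rot":[0,0,0]},{"claw":0.35,"travel":[0,0,0],"rot":[0,0,0]},{"claw":0.4,"travel":[0,0,0],"rot":[0,0,0]},{"claw":0.45,"travel":[0,0,0],"rot":[0,0,0]},{"claw":0.6,"travel":[0,0,0],"rot":[0,0,0]},{"claw":0.6,"travel":[0,0,0],"rot":[0,0,0]},{"claw":0.6,"travel":[0,0,-0.5],"rot":[0,0,0]},{"claw":0.6,"travel":[0,0,-1.5],"rot":[0,0,0]},{"claw":0.6,"travel":[0,0,-2.5],"rot":[0,0,0]},{"claw":0.6,"travel":[0,0,-3],"rot":[0,0,0]},{"claw":0.6,"travel":[0,0,-3],"rot":[0,0,0]},{"claw":0.6,"travel":[0,0,0],"rot":[0,0,0]}]'
python3 - <<'E'
from h import *
go((.5309,.2415,.22))
f=grab_frame("wrist");pickle.dump(f,open("w10.pkl","wb"))
g=grab_frame("scene");pickle.dump(g,open("s2.pkl","wb"))
a=f["frame"][150:420,130:490];b=cv2.resize(g["frame"][170:310,150:336],(360,270),interpolation=cv2.INTER_CUBIC)
cv2.imwrite("pics/p10.png",np.hstack([a,b])[:,:,::-1])
E
```

```text
clock: 33.05
tcp_pos: [0.5858, -0.1009, 0.2303]
ee_rot: [3.14, 0.268, 3.036]
force: [0.1, -0.3, -0.6]
finger_gap: 0.0512
grip_force: 0.0
tcp [ 0.5858 -0.1009  0.2303] gap 0.0512 F [ 0.1 -0.3 -0.6] grip 0.0 t 33.0
rot [ 0.06 15.33 -0.03] cm in cur [ 9.01 33.48 -1.36] cm in new [ 9.04 33.48  1.03] z_tool [ 0.  0. -1.]
```

View pics/p10.png

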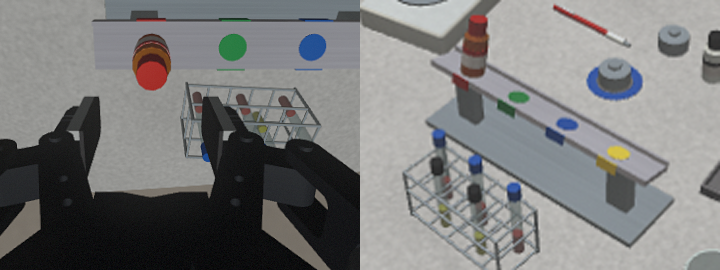

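The red vial stands on its spot, base at about (151,40) by the red tab. Now the yellow vial.

```bash
python3 -m jog '[{"claw":0.6,"travel":[0,0,0],"rot":[0,5,0]},{"claw":0.7,"travel":[0,0,0],"rot":[0,5,0]},{"claw":0.7,"travel":[0,0,0],"rot":[0,5.2,0]},{"claw":0.7,"travel":[0.5,2,0],"rot":[0,0,0]},{"claw":0.7,"travel":[0.9,3.5,0],"rot":[0,0,0]},{"claw":0.7,"travel":[0.9,3.5,0],"rot":[0,0,0]},{"claw":0.7,"travel":[0.9,3.5,0],"rot":[0,0,0]},{"claw":0.7,"travel":[0.9,3.5,0],"rot":[0,0,0]},{"claw":0.7,"travel":[0.9,3.5,0],"rot":[0,0,0]},{"claw":0.7,"travel":[0.9,3.5,0],"rot":[0,0,0]},{"claw":0.7,"travel":[0.9,3.5,0.5],"rot":[0,0,0]},{"claw":0.7,"travel":[0.9,3.5,1],"rot":[0,0,0]},{"claw":0.7,"travel":[0.9,2.3,1],"rot":[0,0,0]},{"claw":0.7,"travel":[0.4,1.2,0.5],"rot":[0,0,0]},{"claw":0.7,"travel":[0,0,0],"rot":[0,0,0]},{"claw":0.7,"travel":[0,0,0],"rot":[0,0,0]}]' | sed -n '1,3p'
python3 - <<'E'
from h import *
f=grab_frame("wrist")
for q in blobs(f,(24,130,60),(33,255,255),(0,0,560,420),30): print(q,onz(f,*q[1],.079)[:2],onz(f,*q[1],.09)[:2])
go((.5312,.2425,.039))
E
```

```text
clock: 34.75
tcp_pos: [0.5309, 0.2408, 0.1959]
ee_rot: [-3.141, -0.003, 3.036]
(584, [282.4, 208.8], [270, 195, 26, 29]) [0.53133399 0.24108227] [0.5282481  0.24136616]
(50, [290.1, 188.5], [279, 184, 20, 17]) [0.51482512 0.24914396] [0.51248544 0.24906346]
(43, [158.8, 353.7], [154, 351, 9, 7]) [0.66580297 0.10491734] [0.65663903 0.11135594]
(34, [271.0, 190.4], [267, 185, 12, 14]) [0.5147636 0.2334141] [0.5124267 0.2340446]
tcp [0.5311 0.2405 0.1962] gap 0.0596 F [ 0.3  0.1 -0.4] grip 0.0 t 34.8
rot [-0.03 -0.17 -0.1 ] cm in cur [-0.04  0.21 15.72] cm in new [1.000e-02 2.000e-01 1.572e+01] z_tool [ 0.  0. -1.]
```

```bash
python3 -m jog '[{"claw":0.7,"travel":[0,0.05,1],"rot":[0,0,0]},{"claw":0.7,"travel":[0,0,2.5],"rot":[0,0,0]},{"claw":0.7,"travel":[0,0,3],"rot":[0,0,0]},{"claw":0.7,"travel":[0,0,3],"rot":[0,0,0]},{"claw":0.7,"travel":[0,0,3],"rot":[0,0,0]},{"claw":0.7,"travel":[0,0,2],"rot":[0,0,0]},{"claw":0.7,"travel":[0,0,1],"rot":[0,0,0]},{"claw":0.7,"travel":[0,0,0],"rot":[0,0,0]},{"claw":0.6,"travel":[0,0,0],"rot":[0,0,0]},{"claw":0.45,"travel":[0,0,0],"rot":[0,0,0]},{"claw":0.4,"travel":[0,0,0],"rot":[0,0,0]},{"claw":0.3,"travel":[0,0,0],"rot":[0,0,0]},{"claw":0.25,"travel":[0,0,0],"rot":[0,0,0]},{"claw":0.25,"travel":[0,0,0],"rot":[0,0,0]}]' 25
python3 -c "
from h import *
go((.482,-.2993,.2))"
```

```text
clock: 36.2
tcp_pos: [0.5304, 0.2429, 0.0417]
ee_rot: [3.141, -0.003, 3.037]
force: [-2.2, -0.9, 7.8]
finger_gap: 0.0293
grip_force: 24.1
tcp [0.5304 0.2429 0.0417] gap 0.0293 F [-2.2 -0.9  7.8] grip 24.1 t 36.2
rot [ 0.04 -0.14  0.02] cm in cur [ -0.8  -54.42 -15.87] cm in new [ -0.85 -54.43 -15.83] z_tool [ 0.  0. -1.]
```

```bash
python3 -m jog '[{"claw":0.25,"travel":[0,0,-1],"rot":[0,0,0]},{"claw":0.25,"travel":[0,0,-2],"rot":[0,0,0]},{"claw":0.25,"travel":[0,0,-3],"rot":[0,0,0]},{"claw":0.25,"travel":[0,0,-3],"rot":[0,0,0]},{"claw":0.25,"travel":[0.4,0,-3],"rot":[0,0,0]},{"claw":0.25,"travel":[0.6,-1.5,-2],"rot":[0,0,0]},{"claw":0.25,"travel":[0,-3,0],"rot":[0,0,0]},{"claw":0.25,"travel":[0,-3.5,0],"rot":[0,0,0]},{"claw":0.25,"travel":[0,-3.5,0],"rot":[0,0,0]},{"claw":0.25,"travel":[0,-3.5,0],"rot":[0,0,0]},{"claw":0.25,"travel":[0,-3.5,0],"rot":[0,0,0]},{"claw":0.25,"travel":[0,-3.5,0],"rot":[0,0,0]},{"claw":0.25,"travel":[0,-3.5,0],"rot":[0,0,0]},{"claw":0.25,"travel":[0,-3.5,0],"rot":[0,0,0]},{"claw":0.25,"travel":[0,-3.5,0],"rot":[0,0,0]},{"claw":0.25,"travel":[0,-3.5,0],"rot":[0,0,0]},{"claw":0.25,"travel":[0,-3.5,0],"rot":[0,0,0]},{"claw":0.25,"travel":[0,-3,0],"rot":[0,0,0]},{"claw":0.25,"travel":[0,-2,0],"rot":[0,0,0]},{"claw":0.25,"travel":[0,0,0],"rot":[0,0,0]}]'
python3 -c "
from h import *
go((.482,-.2993,.115))"
```

```text
clock: 38.2
tcp_pos: [0.4734, -0.2017, 0.1818]
ee_rot: [-3.141, -0.003, 3.033]
force: [-0.2, 0.3, -0.9]
finger_gap: 0.0291
grip_force: 24.9
tcp [ 0.4734 -0.2017  0.1818] gap 0.0291 F [-0.2  0.3 -0.9] grip 24.9 t 38.2
rot [-0.05 -0.15 -0.21] cm in cur [-1.93 -9.6   6.68] cm in new [-1.88 -9.62  6.68] z_tool [ 0.  0. -1.]
```

```bash
python3 -m jog '[{"claw":0.25,"travel":[-0.4,-1.5,0],"rot":[0,0,0]},{"claw":0.25,"travel":[-0.5,-2.5,0],"rot":[0,0,0]},{"claw":0.25,"travel":[-0.5,-2.5,0],"rot":[0,0,0]},{"claw":0.25,"travel":[-0.4,-2,0],"rot":[0,0,0]},{"claw":0.25,"travel":[-0.1,-1.1,1],"rot":[0,0,0]},{"claw":0.25,"travel":[0,0,2],"rot":[0,0,0]},{"claw":0.25,"travel":[0,0,2],"rot":[0,0,0]},{"claw":0.25,"travel":[0,0,1.5],"rot":[0,0,0]},{"claw":0.25,"travel":[0,0,0],"rot":[0,0,0]},{"claw":0.25,"travel":[0,0,0],"rot":[0,0,0]}]' | sed -n 2p
python3 -c "
from h import *
go((.482,-.2993,.1023))"
```

```text
tcp_pos: [0.4829, -0.2961, 0.1161]
tcp [ 0.4829 -0.2961  0.1161] gap 0.0293 F [ 0.8 -0.2  0.3] grip 24.9 t 39.2
rot [-0.   -0.21  0.03] cm in cur [ 0.05 -0.33  1.38] cm in new [ 0.06 -0.33  1.38] z_tool [ 0.  0. -1.]
```

```bash
python3 -m jog '[{"claw":0.25,"travel":[0,-0.3,0],"rot":[0,0,0]},{"claw":0.25,"travel":[0,0,0.4],"rot":[0,0,0]},{"claw":0.25,"travel":[0,0,0.3],"rot":[0,0,0]},{"claw":0.25,"travel":[0,0,0.2],"rot":[0,0,0]},{"claw":0.25,"travel":[0,0,0.2],"rot":[0,0,0]},{"claw":0.25,"travel":[0,0,0.2],"rot":[0,0,0]},{"claw":0.25,"travel":[0,0,0.05],"rot":[0,0,0]},{"claw":0.25,"travel":[0,0,0],"rot":[0,0,0]}]' | sed -n '2p;4p'
python3 -m jog '[{"claw":0.25,"travel":[0,0,0],"rot":[0,0,0]},{"claw":0.35,"travel":[0,0,0],"rot":[0,0,0]},{"claw":0.42,"travel":[0,0,0],"rot":[0,0,0]},{"claw":0.5,"travel":[0,0,0],"rot":[0,0,0]},{"claw":0.7,"travel":[0,0,0],"rot":[0,0,0]},{"claw":0.7,"travel":[0,0,0],"rot":[0,0,0]},{"claw":0.7,"travel":[0,0,0],"rot":[0,0,0]},{"claw":0.7,"travel":[0,0,0],"rot":[0,0,0]},{"claw":0.7,"travel":[0,0,0],"rot":[0,0,0]},{"claw":0.7,"travel":[0,0,0],"rot":[0,0,0]},{"claw":0.7,"travel":[0,0,0],"rot":[0,0,0]},{"claw":0.7,"travel":[0,0,0],"rot":[0,0,0]},{"claw":0.7,"travel":[0,0,0],"rot":[0,0,0]},{"claw":0.7,"travel":[0,0,0],"rot":[0,0,0]},{"claw":0.7,"travel":[0,0,0],"rot":[0,0,0]},{"claw":0.7,"travel":[0,0,0],"rot":[0,0,0]},{"claw":0.7,"travel":[0,0,0],"rot":[0,0,0]},{"claw":0.7,"travel":[0,0,0],"rot":[0,0,0]},{"claw":0.7,"travel":[0,0,0],"rot":[0,0,0]},{"claw":0.7,"travel":[0,0,0],"rot":[0,0,0]}]' | sed -n '1,2p'
python3 - <<'E'
from h import *
f=grab_frame("wrist");pickle.dump(f,open("w11.pkl","wb"))
for q in blobs(f,(24,130,60),(33,255,255),(150,100,420,420),60): print(q)
E
```

```text
tcp_pos: [0.4824, -0.2993, 0.1024]
force: [-0.2, 0.5, 0.3]
clock: 42.0
tcp_pos: [0.4824, -0.2993, 0.1024]
(3158, [280.9, 317.7], [251, 285, 61, 63])
(499, [280.6, 259.5], [248, 248, 67, 40])
```

Yellow was settled at the same pixel as red, cap at (281,318). Regripping.

```bash
python3 -m jog '[{"claw":0.5,"travel":[0,0,0],"rot":[0,0,0]},{"claw":0.42,"travel":[0,0,0],"rot":[0,0,0]},{"claw":0.36,"travel":[0,0,0],"rot":[0,0,0]},{"claw":0.25,"travel":[0,0,0],"rot":[0,0,0]},{"claw":0.25,"travel":[0,0,0],"rot":[0,0,0]},{"claw":0.25,"travel":[0,0,0],"rot":[0,0,0]},{"claw":0.25,"travel":[0,0,-0.3],"rot":[0,0,0]},{"claw":0.25,"travel":[0,0,-1],"rot":[0,0,0]},{"claw":0.25,"travel":[0,0,-2],"rot":[0,0,0]},{"claw":0.25,"travel":[0,0,-3],"rot":[0,0,0]},{"claw":0.25,"travel":[0,0,-3.5],"rot":[0,0,0]},{"claw":0.25,"travel":[0,0,-2.5],"rot":[0,0,0]},{"claw":0.25,"travel":[0,0,-1],"rot":[0,0,0]},{"claw":0.25,"travel":[0,0,0],"rot":[0,0,0]}]' 25
python3 -m jog '[{"claw":0.25,"travel":[0,1.5,0],"rot":[0,0,0]},{"claw":0.25,"travel":[0,3,0],"rot":[0,0,0]},{"claw":0.25,"travel":[0,3.5,0],"rot":[0,0,0]},{"claw":0.25,"travel":[0,3.5,0],"rot":[0,0,0]},{"claw":0.25,"travel":[-0.3,3.5,0],"rot":[0,0,0]},{"claw":0.25,"travel":[-0.6,3.5,0],"rot":[0,0,0]},{"claw":0.25,"travel":[-0.7,3.5,0],"rot":[0,0,0]},{"claw":0.25,"travel":[-0.7,3.5,0],"rot":[0,0,0]},{"claw":0.25,"travel":[-0.7,3.5,0],"rot":[0,0,0]},{"claw":0.25,"travel":[-0.7,3,0],"rot":[0,0,0]},{"claw":0.25,"travel":[-0.6,1.5,0],"rot":[0,0,0]},{"claw":0.25,"travel":[0,0,0],"rot":[0,0,0]},{"claw":0.25,"travel":[0,0,0],"rot":[0,0,0]}]'
python3 - <<'E'
from h import *
f=grab_frame("wrist")
for q in blobs(f,(24,130,60),(33,255,255),(320,0,560,420),30): print(q,onz(f,*q[1],.09)[:2])
s=np.array((.6445,.119,.09));a=np.array((-.2574,.0271,.9659));go(s+a*.1465,tilt=-15)
E
```

```text
clock: 43.45
tcp_pos: [0.4833, -0.2995, 0.2367]
ee_rot: [-3.141, -0.001, 3.037]
force: [0.8, 0.3, -1.1]
finger_gap: 0.0296
grip_force: 25.4
clock: 44.75
tcp_pos: [0.56, 0.0288, 0.2344]
ee_rot: [-3.141, -0.005, 3.037]
force: [0.5, -0.9, 0.0]
finger_gap: 0.0291
grip_force: 25.4
(511, [380.8, 274.4], [368, 262, 26, 26]) [0.64548187 0.11866545]
(54, [381.1, 248.5], [367, 248, 30, 2]) [0.6176049  0.11928763]
tcp [0.56   0.0282 0.2347] gap 0.0291 F [ 0.2 -0.9 -0.7] grip 25.4 t 44.8
rot [ -0.06 -15.25  -0.05] cm in cur [-3.65  9.91  0.29] cm in new [-3.45  9.91  1.25] z_tool [ 0.257 -0.027 -0.966]
```

```bash
python3 -m jog '[{"claw":0.25,"travel":[-0.55,1.35,0],"rot":[0,0,0]},{"claw":0.25,"travel":[-0.9,2.5,0],"rot":[0,0,0]},{"claw":0.25,"travel":[-0.9,2.5,0],"rot":[0,0,0]},{"claw":0.25,"travel":[-0.9,2.5,0],"rot":[0,0,0]},{"claw":0.25,"travel":[-0.4,1,0],"rot":[0,0,0]},{"claw":0.25,"travel":[0,0,0],"rot":[0,-4,0]},{"claw":0.25,"travel":[0,0,0],"rot":[0,-4,0]},{"claw":0.25,"travel":[0,0,0],"rot":[0,-4,0]},{"claw":0.25,"travel":[0,0,0],"rot":[0,-3.2,0]},{"claw":0.25,"travel":[0,0,1.5],"rot":[0,0,0]},{"claw":0.25,"travel":[0,0,2],"rot":[0,0,0]},{"claw":0.25,"travel":[0,0,2],"rot":[0,0,0]},{"claw":0.25,"travel":[0,0,2],"rot":[0,0,0]},{"claw":0.25,"travel":[0,0,1.2],"rot":[0,0,0]},{"claw":0.25,"travel":[0,0,0],"rot":[0,0,0]},{"claw":0.25,"travel":[0,0,0],"rot":[0,0,0]}]' | sed -n 2p
python3 - <<'E'
from h import *
s=np.array((.645,.1187,.09));a=np.array((-.2574,.0271,.9659));go(s+a*.0365,tilt=-15)
E
```

```text
tcp_pos: [0.6297, 0.1207, 0.1512]
tcp [0.6297 0.1207 0.1512] gap 0.0293 F [ 0.7  0.6 -0. ] grip 25.5 t 46.4
rot [-0.02 -0.02 -0.02] cm in cur [ 0.1  -0.04  2.66] cm in new [ 0.1  -0.04  2.66] z_tool [ 0.257 -0.027 -0.966]
```

```bash
python3 -m jog '[{"claw":0.25,"travel":[0.1,-0.05,0.6],"rot":[0,0,0]},{"claw":0.25,"travel":[0,0,0.8],"rot":[0,0,0]},{"claw":0.25,"travel":[0,0,0.6],"rot":[0,0,0]},{"claw":0.25,"travel":[0,0,0.3],"rot":[0,0,0]},{"claw":0.25,"travel":[0,0,0.1],"rot":[0,0,0]},{"claw":0.25,"travel":[0,0,0],"rot":[0,0,0]}]' | sed -n '2p;4p'
python3 -m jog '[{"claw":0.25,"travel":[0,0,0.1],"rot":[0,0,0]},{"claw":0.25,"travel":[0,0,0],"rot":[0,0,0]}]'| sed -n '2p;4p'
```

```text
tcp_pos: [0.6347, 0.1201, 0.1275]
force: [0.1, 0.2, -0.0]
tcp_pos: [0.635, 0.1201, 0.1267]
force: [0.4, -0.9, -0.0]
```

```bash
python3 -m jog '[{"claw":0.25,"travel":[0,0,0.1],"rot":[0,0,0]},{"claw":0.25,"travel":[0,0,0],"rot":[0,0,0]}]'| sed -n '2p;4p'
```

```text
tcp_pos: [0.6352, 0.1201, 0.1256]
force: [-0.2, -0.3, -0.3]
```

```bash
python3 -m jog '[{"claw":0.25,"travel":[0,0,0.1],"rot":[0,0,0]},{"claw":0.25,"travel":[0,0,0],"rot":[0,0,0]}]'| sed -n '2p;4p'
```

```text
tcp_pos: [0.6356, 0.12, 0.1248]
force: [0.0, 0.3, 1.9]
```

```bash
python3 -m jog '[{"claw":0.25,"travel":[0,0,0.06],"rot":[0,0,0]},{"claw":0.25,"travel":[0,0,0],"rot":[0,0,0]}]'| sed -n '2p;4p'
```

```text
tcp_pos: [0.6357, 0.12, 0.1248]
force: [-8.6, 0.2, 12.7]
```

Contact at about 13 N. Easing off, releasing and backing out.

```bash
python3 -m jog '[{"claw":0.25,"travel":[0,0,-0.04],"rot":[0,0,0]},{"claw":0.25,"travel":[0,0,0],"rot":[0,0,0]},{"claw":0.35,"travel":[0,0,0],"rot":[0,0,0]},{"claw":0.4,"travel":[0,0,0],"rot":[0,0,0]},{"claw":0.45,"travel":[0,0,0],"rot":[0,0,0]},{"claw":0.6,"travel":[0,0,0],"rot":[0,0,0]},{"claw":0.6,"travel":[0,0,0],"rot":[0,0,0]},{"claw":0.6,"travel":[0,0,-0.5],"rot":[0,0,0]},{"claw":0.6,"travel":[0,0,-1.5],"rot":[0,0,0]},{"claw":0.6,"travel":[0,0,-2.5],"rot":[0,0,0]},{"claw":0.6,"travel":[0,0,-3],"rot":[0,0,0]},{"claw":0.6,"travel":[0,0,-3],"rot":[0,0,0]},{"claw":0.6,"travel":[2,0,-2],"rot":[0,0,0]},{"claw":0.6,"travel":[3,0,-2],"rot":[0,0,0]},{"claw":0.6,"travel":[3,0,0],"rot":[0,0,0]},{"claw":0.6,"travel":[2,0,0],"rot":[0,0,0]},{"claw":0.6,"travel":[0,0,0],"rot":[0,0,0]},{"claw":0.6,"travel":[0,0,0],"rot":[0,0,0]}]'
python3 - <<'E'
from h import *
f=grab_frame("wrist");g=grab_frame("scene");t=grab_frame("top")
for n,x in zip(("wF","sF","tF"),(f,g,t)): pickle.dump(x,open(n+".pkl","wb"))
a=cv2.resize(g["frame"][160:300,150:390],(600,350),interpolation=cv2.INTER_CUBIC)
b=cv2.resize(t["frame"][175:300,235:360],(200,200),interpolation=cv2.INTER_CUBIC);w=cv2.resize(f["frame"][0:420,:],(333,250))
c=np.zeros((250,600,3),np.uint8);c[:200,:200]=b;c[:,205:538]=w
cv2.imwrite("pics/fin.png",np.vstack([a,c])[:,:,::-1])
for k,lo,hi in [("red",(0,150,60),(6,255,255)),("yellow",(24,130,60),(33,255,255))]:
  for q in blobs(t,lo,hi,(235,170,360,300)): print(k,q,"exp cap",[np.round(proj(t,np.array(s)+.075*np.array((-.2574,.0271,.9659))),1) for s in ((.6215,-.105,.09),(.645,.1187,.09))])
for q in blobs(t,(105,120,60),(125,255,255),(235,230,360,300)): print("dock",q,onz(t,*q[1],0))
E
```

```text
clock: 49.6
tcp_pos: [0.5022, 0.1342, 0.2397]
ee_rot: [3.14, 0.263, 3.037]
force: [-0.5, -0.8, 0.0]
finger_gap: 0.0511
grip_force: 0.0
red (42, [329.4, 205.1], [326, 202, 8, 7]) exp cap [array([329.8, 205.4]), array([252.5, 196.4])]
red (11, [322.0, 281.4], [317, 281, 11, 2]) exp cap [array([329.8, 205.4]), array([252.5, 196.4])]
red (5, [313.0, 280.0], [311, 280, 5, 1]) exp cap [array([329.8, 205.4]), array([252.5, 196.4])]
yellow (47, [252.7, 195.7], [249, 192, 8, 8]) exp cap [array([329.8, 205.4]), array([252.5, 196.4])]
dock (160, [290.8, 255.2], [280, 245, 22, 22]) [0.45514289 0.00276194 0.        ]
```

View pics/fin.png

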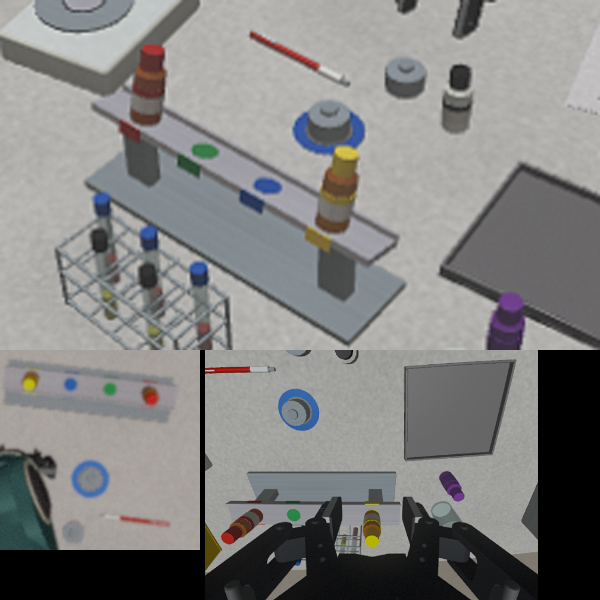

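Both caps are where they should be in the top view (red 329,205; yellow 253,196). The tray is empty, and the weight is upright in its ring at (329,118). One numeric check of the weight's position, in case it was knocked.

```bash
python3 - <<'E'
from h import *
for n in ("wF","sF","w6"):
    f=pickle.load(open(n+".pkl","rb")); im=f["frame"].astype(int)
    m=cv2.inRange(cv2.cvtColor(f["frame"],cv2.COLOR_RGB2HSV),np.array((105,120,60)),np.array((125,255,255)))
    c0=proj(f,(.457,.002,0));r=60;u0,v0=int(c0[0]),int(c0[1]);k=np.zeros_like(m);k[v0-r:v0+r,max(0,u0-r):u0+r]=m[v0-r:v0+r,max(0,u0-r):u0+r]
    c=max(cv2.findContours(k,cv2.RETR_EXTERNAL,cv2.CHAIN_APPROX_NONE)[0],key=cv2.contourArea)
    h=cv2.convexHull(c);fill=cv2.drawContours(np.zeros_like(m),[h],-1,255,-1)
    w=(fill>0)&(m==0)&(im[:,:,2]-im[:,:,0]>5)&(im.sum(2)>270)
    w=cv2.morphologyEx(w.astype(np.uint8),cv2.MORPH_OPEN,np.ones((3,3)))
    v,u=np.nonzero(w);print(n,"weight top",onz(f,u.mean(),v.mean(),.025),len(u),"dock",onz(f,*cv2.minEnclosingCircle(h)[0],0))
E
```

```text
wF weight top [0.45696672 0.00169156 0.025     ] 1369 dock [0.45589796 0.00117016 0.        ]
sF weight top [nan nan nan] 0 dock [ 4.65010668e-01 -7.65422715e-03 -1.11022302e-16]
w6 weight top [0.45708929 0.0009699  0.025     ] 1357 dock [0.45702384 0.00142203 0.        ]<stdin>:10: RuntimeWarning: Mean of empty slice.
  ret = ret.dtype.type(ret / rcount)
```

The weight is centred on the dock to within about 1 mm. Handing in.

```bash
python3 -c "
from workcell import job_done; print(job_done())"
```

```text
the job is handed in; nothing more can be done
None
```

I handed the job in after about 50 s of robot time: the check weight, then the red and yellow vials, were weighed on the pan. The weight is centred on its dock and both vials stand on their spots; blue and green were absent. A mistyped gripper value dropped the weight from roughly 13 cm on its way back to the dock; it landed upright at the dock's edge, and I regrasped and re-centred it.

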